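Clamp the shoe brush bristles-up in the basin caddy

ROBOT

A 6-joint arm with a two-finger parallel gripper is mounted at the origin on the work surface. World frame = base frame: x ahead of the robot, y to its left, z up, the work surface at z = 0. Lengths are in m, angles in rad, forces in N, time in s.
With the tool pointing down it reaches from about 0.325 to 0.875 m from the base axis. Payload 4.4 kg.
Tool frame: the origin (TCP) lies at the very end of the fingers, on their centre line; the grasp point (between the pads) lies 19 mm behind it (manip.grip_depth is the distance from the TCP to the grasp point, in m); y points along the fingers, z is the direction in which the jaws open and shut, and the axes are right-handed (so a half turn about y gives the same grasp; the last joint's range is limited). The gripper opens to 85 mm and grips with 20 to 120 N. Pads are 22 mm wide; open, the fingers measure 114 mm over their backs; the gripper's body (76 mm by 85 mm) begins 54 mm behind the grasp point. The pads swing forward as they close: fully open they stand 13 mm farther back than shut.
Start: joints at [1.137, 0.207, 1.542, -0, 1.393, -0.15], TCP at [0.16, 0.552, 0.231] pointing down, gripper open.
Joint ranges: [-2.73, 2.73], [-0.86, 2.22], [0.23, 2.46], [-1.11, 4.25], [0.08, 2.63], [-2.82, 2.82]. Speed limits (rad/s): [2.79, 2.79, 3.14, 3.14, 3.14, 3.14].

INTERFACE

Orientations are given as a unit quaternion [w, x, y, z].
In Python, from plant import manip, eyes, close_job gives the robot as it stands.
- The arm moves only by the tool send_rows, never from a script. Its argument "rows" is one flat list of numbers, 5 for each row, row after row: the closure in counts, from 0 (fully open) to 255 (shut), then the shift along the tool's x, y, z in mm, then the turn about the tool's y in degrees. In form: [fingers, x, y, z, spin, fingers, x, y, z, spin, ...]. A call has 1 to 8 rows; each row is the pose to reach, as a shift and turn from the pose commanded when the call began, along the tool's axes at that moment; what a row does not reach only later rows make up. A row lasts 1/12 s, in which the tool goes at most 41.7 mm and 7.16 degrees, less where a joint would pass 70% of its speed; a pose out of reach is approached as far as the arm can. A call with a gripper value outside its range is refused whole. The fingers move at their own pace and stop on an object; "force" is the grip in N (left out, the last holds). Time passes only in rows, so rows that repeat a pose let the fingers close. It gives the time, the measured TCP pose, the force and the opening at its end, in the units of the state.
- manip.state(): the state, without advancing time (a new reading comes with each control period).
- eyes.read_camera(name): name is "scene" or "top"; returns a dict with "frame" (420x560x3 uint8, red, green, blue), "intrinsics" (3x3 intrinsics, pixels), "rvec" (rotation vector, rad) and "tvec" (3), from world to camera coordinates, as OpenCV has them. Camera axes: x right, y down, z forward; pixel columns grow to the right and rows downward; lengths in m; the calibration is good to about 2 mm. A picture is of the moment at which its call begins. There is no depth.
- close_job(): hands the job in, once; it reports no verdict.
The state is a dict: "clock": time; "qpos": joint angles; "dq": joint speeds; "joint_torque": joint torques, N m; "ee_pos": TCP position; "ee_rot": TCP orientation; "ft_force": force on the tool from outside, world axes, zero at the start; "torque": the same for the moment, N m; "opening": finger opening in m.
Only numpy, scipy, OpenCV 4.12 (cv2) and the standard library are available. Lean on these libraries where they do the work, as an engineer would, in place of code of your own. Each camera call takes 0.05 s, during which the arm holds its last target.

TASK

Fix the shoe brush in the teal caddy's clamp so shoes can be rubbed on it one-handed: lay it bristles up on the caddy's bed, the round wooden handle slid under the clamp's open pad and lying along the low back stop, then let go of it. Turn the clamp's T-handle clockwise until the pad meets the brush handle, snug it gently, about an eighth of a turn past first touch without forcing it, and take the gripper away. Leave the pump bottle, the cup and the nail clipper where they are.

Things in the scene. Friction and masses are not known exactly. Their poses are not given: they have to be found in the camera images.
- brush: Loose wooden shoe brush on its back, bristles up, 200 mm long, 0.13-0.21 kg. Origin: centre of the head's underside; z up, y towards the handle. Head: wood 46 wide (x), 90 long (y), 24 thick; bristles 40 x 82 mm on it to z=46. Round handle, 24 mm dia, y=45 to 155, axis at z=12 (underside level with the head's). Balance y=20. Starts on the counter right of the caddy.
- caddy: Fixed teal caddy, place and yaw vary. Origin on the counter below the clamp; x to the back stop (away from the robot), y along the bed to the bottle tray (y 47 to 147 mm), z up. Flat bed x -35 to 35, y -180 to 45 mm, top at z=40. The brush lies on it with its head at the -y end. A post (x -54 to -36, y -15 to 15, up to z=110 mm) carries the clamp's screw.
- back_stop (a point): Middle of the inner face's top edge of the back stop, a strip on the bed: face at x=12, y -36 to 34 mm of the caddy, 18 mm above the bed. Axes as the caddy's. The brush handle lies along this face.
- seat (a point): Point on the bed's top at (0, -115, 40) mm of the caddy, axes as the caddy's: where the brush's origin belongs, axes parallel, its handle along the stop and the pad 40 mm from its end. The open pad is too low to drop the handle in from straight above: lower the brush on the bed some 75 mm short (towards -y), then slide it along.
- clamp_grip (a point): Grip point of the clamp's T-handle, on the screw axis, 10 mm below the top of its bar. x along the bar (64 mm), y across it (14 mm thick), z outward along the screw; bar 30 mm along z, then a 24 mm hub and the bare screw. Clockwise seen from outside tightens and sends it in 4.46 mm per rad. Turns freely at 0.18 N m, stays where left. Not reported while held.
- clamp_handle (a joint): Turn of the T-handle in rad, growing as it tightens. Starts between -0.4 and 0.8. At 0 the pad is 10 mm (along the screw) from a brush handle lying at the stop; the gap shrinks 4.46 mm per rad (28 mm a turn). Range -1.0 to 5.5.
- clamp_pad: Rubber pad 22 x 22 x 8 mm on the screw's lower end; does not turn. Origin: centre of its working face; z outward along the screw, which leans 35 deg from vertical towards the robot: it moves along (0.574, 0, -0.819) of the caddy. Sprung, 5 N per mm: after touch each rad adds 22 N and 0.1 N m, and the 98 mm from pad to grip point shrinks. Snug: 5 to 35 N; over 45 N spoils it.
- pump_bottle: Bystander: translucent green pump bottle, 58 mm in diameter, 160 mm high, loose in the caddy's tray. Origin: centre of its foot.
- cup: Bystander: ceramic cup, 72 mm in diameter, 90 mm high, a scrubber and a comb standing in it to 150 mm, loose on the counter. Origin: centre of its foot.
- clipper: Bystander: steel nail clipper, 80 x 14 x 14 mm, loose on the counter. Origin: centre of its underside, x along it.
There are look-alikes about, which are no part of the job. Leave any blue or purple look-alike of the brush alone.

How it is judged:
On the way, in this order (a step that is already met when the one before it is completed fails the run):
1. the brush lies on the bed, bristles up, its handle under the pad and along the stop, let go, the pad not yet on it (x of brush in the frame of seat between -0.01 and 0.006 m and y of brush in the frame of seat between -0.025 and 0.025 m and z of brush in the frame of seat below 0.005 m and angle between brush's own z axis and vertical below 0.12 rad and angle between the y axis of brush and the y axis of caddy, either way round below 0.15 rad and contact force between the fingers and brush below 0.1 N and contact force between clamp_pad and brush below 0.5 N), for 0.2 s.
2. the pad has been screwed onto the brush handle (contact force between clamp_pad and brush above 2 N), for 0.2 s.
At the end, for the whole second after the job is handed in: The brush lies still on the bed, bristles up, along the stop (origin within 10 mm short of and 6 mm beyond the seat point in x, 25 mm in y, under 5 mm above it, within 0.15 rad of the caddy's line, tilt under 0.12 rad), and the pad presses its handle with 5 to 35 N (contact force between clamp_pad and brush between 5 and 35 N and x of brush in the frame of seat between -0.01 and 0.006 m and y of brush in the frame of seat between -0.025 and 0.025 m and z of brush in the frame of seat below 0.005 m and angle between brush's own z axis and vertical below 0.12 rad and angle between the y axis of brush and the y axis of caddy, either way round below 0.15 rad and linear speed of brush below 0.01 m/s); the robot touches nothing.
It fails at once if the clamp is overtightened: pad on brush above 45 N (contact force between clamp_pad and brush above 45 N).
It fails at once if the pump bottle is shoved or tipped (distance of pump_bottle from where it was at the start of the episode above 0.03 m or angle between pump_bottle's own z axis and vertical above 0.4 rad).
It fails at once if the cup is shoved or tipped (distance of cup from where it was at the start of the episode above 0.03 m or angle between cup's own z axis and vertical above 0.4 rad).
It fails at once if the clipper is shoved (distance of clipper from where it was at the start of the episode above 0.03 m).
It also fails if it takes over 72 s, if anything falls off the work surface, if the arm or the gripper's body presses on something with over 40 N, if the wrist force passes 120 N, or if a joint passes its speed limit or range.

## Working session

There is one attempt and no reset: what is moved stays moved. The work goes in short steps, Python scripts to look and compute and a tool call to move; the robot and the scene stay as the last step left them, time stands still between calls to the robot, and variables do not carry over. Pictures are saved under pics/ and viewed, and the job is handed in when it is done.

Besides the shell and the picture viewer there is one more tool, called after "Call:" as name(argument=value, ...) on one line, values as JSON. send_rows: Moves the arm, as the interface text tells. Its arguments: {"type":"object","properties":{"rows":{"type":"array","items":{"type":"number"}},"force":{"type":"number"}},"required":["rows"]}

```bash
ls; mkdir -p pics
python3 - <<'E'
from plant import manip, eyes
import cv2
for n in("scene","top"):
    d=eyes.read_camera(n); cv2.imwrite(f"pics/{n}0.png",d["frame"][:,:,::-1]); print(n,d["intrinsics"],d["rvec"],d["tvec"])
print(manip.state(), manip.grip_depth)
E
```

```text
pics
scene [[416.72930688   0.         282.60719072]
 [  0.         416.72930688 210.99993475]
 [  0.           0.           1.        ]] [ 2.33869412  0.88404531 -0.29596761] [-0.29117998 -0.24466845  1.29434963]
top [[428.37085101   0.         273.01677587]
 [  0.         428.37085101 210.56058975]
 [  0.           0.           1.        ]] [ 2.14045632 -2.16688599  0.0977056 ] [-0.10936903  0.50479517  1.05172058]
{'clock': 0.1, 'qpos': array([ 1.13748315e+00,  2.07370649e-01,  1.54280398e+00,  1.62619966e-05,
        1.39351869e+00, -1.50464389e-01]), 'dq': array([-2.78878305e-05, -2.00723634e-03, -2.35711601e-03,  9.71715583e-04,
        1.31964195e-04, -3.46900096e-04]), 'joint_torque': array([-3.39059006e-04, -3.84093761e+01, -2.92549270e+01, -2.83105819e-04,
        4.96384295e-03, -3.09161874e-05]), 'ee_pos': array([0.16017405, 0.55152832, 0.2302249 ]), 'ee_rot': array([-0.699337  ,  0.70075631, -0.09988922,  0.09945094]), 'ft_force': array([-0.27569126,  0.5365105 ,  0.26712625]), 'torque': array([ 0.00284959, -0.02704605,  0.00533734]), 'opening': 0.0849176822307718} 0.0187
```

View pics/scene0.png

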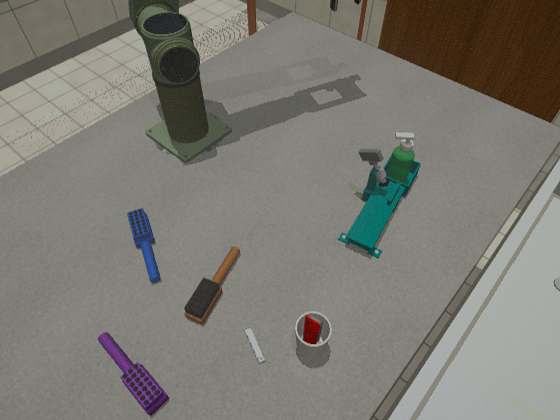

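View pics/top0.png

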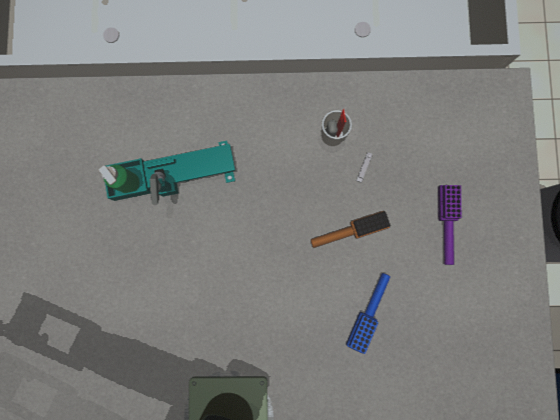

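The wooden brush is at top (350,230) / scene (212,285). The blue one is at top (369,315) and the purple one at (450,222). Only the brown one fits "wooden with dark bristles up". I'll enlarge it and the caddy to confirm.

Run:
```python
import cv2,numpy as np
t=cv2.imread("pics/top0.png");s=cv2.imread("pics/scene0.png")
a=cv2.resize(t[195:260,300:400],None,fx=4,fy=4,interpolation=2)
b=cv2.resize(t[130:210,95:245],None,fx=5,fy=5,interpolation=2)
c=cv2.resize(s[125:265,330:430],None,fx=4,fy=4,interpolation=2)
cv2.imwrite("pics/cb.png",a);cv2.imwrite("pics/cc.png",b);cv2.imwrite("pics/cs.png",c)
```

```text
(no output)
```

View pics/cb.png

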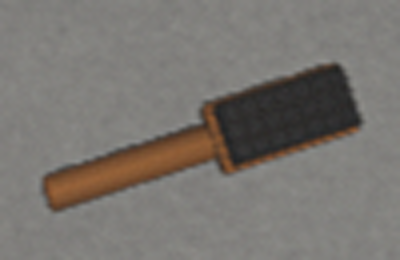

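View pics/cc.png

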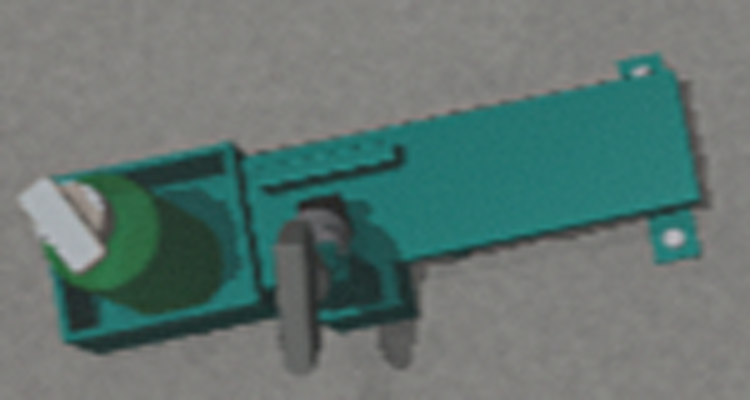

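View pics/cs.png

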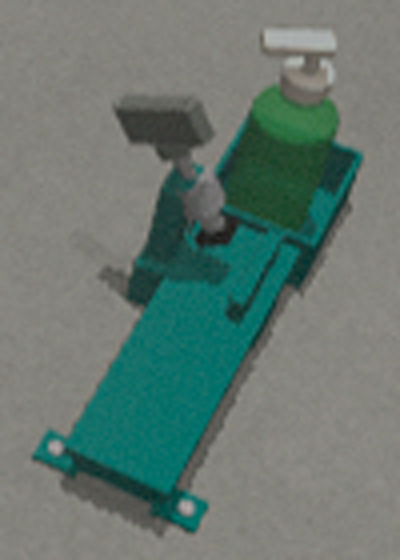

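Confirmed: wooden brush, bristles up, with its handle towards +y. Next I measure the brush, the caddy and the clamp bar.

```bash
cat > h.py <<'E'
import cv2,numpy as np
from plant import manip,eyes
from scipy.spatial.transform import Rotation as Ro
CAL={}
def cam(n,save=None):
    d=eyes.read_camera(n)
    if save: cv2.imwrite(save,d["frame"][:,:,::-1])
    return d
def ray(d,uv):
    R=cv2.Rodrigues(np.array(d["rvec"]))[0]; C=-R.T@d["tvec"]
    v=R.T@np.linalg.inv(d["intrinsics"])@np.array([uv[0],uv[1],1.]); return C,v/np.linalg.norm(v)
def onz(d,uv,z):
    C,v=ray(d,uv); return C+v*(z-C[2])/v[2]
def tri(d1,u1,d2,u2):
    C1,a=ray(d1,u1);C2,b=ray(d2,u2)
    s=np.linalg.lstsq(np.c_[a,-b],C2-C1,rcond=None)[0]
    p,q=C1+s[0]*a,C2+s[1]*b; return (p+q)/2,np.linalg.norm(p-q)
def proj(d,P): return cv2.projectPoints(np.atleast_2d(np.array(P,float)),np.array(d["rvec"]),np.array(d["tvec"]),d["intrinsics"],None)[0][:,0]
def toolR():
    q=manip.state()["ee_rot"]; return Ro.from_quat([q[1],q[2],q[3],q[0]]).as_matrix()
E
python3 - <<'E'
from h import *
print("toolR\n",toolR().round(3))
for n in("top","scene"):
    d=cam(n); print(n,"cam",ray(d,(0,0))[0])
    hsv=cv2.cvtColor(d["frame"],cv2.COLOR_RGB2HSV)
    # wood
    m=cv2.inRange(hsv,(5,110,60),(18,255,255))
    c=[x for x in cv2.findContours(m,0,1)[0] if cv2.contourArea(x)>60]
    for x in c: print("wood",cv2.boundingRect(x),cv2.contourArea(x))
    m2=cv2.inRange(hsv,(80,120,90),(95,255,255))
    for x in cv2.findContours(m2,0,1)[0]:
        if cv2.contourArea(x)>60: print("teal",cv2.boundingRect(x),cv2.contourArea(x))
    cv2.imwrite(f"pics/m_{n}.png",cv2.resize(m2[120:270] if n=="scene" else m2[120:220,90:250],None,fx=3 if n=="top" else 1,fy=3 if n=="top" else 1))
    if n=="top":
        print(hsv[160,200],hsv[165,180],hsv[150,220],hsv[174,233])
E
```

```text
toolR
 [[ 0.96  -0.001  0.279]
 [-0.279 -0.002  0.96 ]
 [-0.    -1.    -0.002]]
top cam [ 0.38276915 -0.13776114  1.09882008]
wood (311, 221, 72, 26) 353.0
teal (225, 172, 10, 10) 61.0
teal (106, 159, 41, 39) 142.5
teal (144, 141, 91, 46) 1933.0
[ 88 170 120] [ 87 175 118] [ 88 171 118] [ 87 113 117]
scene cam [ 0.86820576 -0.55751598  0.86912835]
wood (185, 287, 37, 37) 146.0
wood (212, 247, 28, 38) 323.0
wood (378, 0, 182, 122) 12882.5
wood (357, 0, 10, 41) 125.0
wood (247, 0, 9, 35) 211.0
teal (339, 163, 82, 85) 1704.5
```

```bash
cat > meas.py <<'E'
from h import *
def edge(prof,lo,hi,rising,thr):
    # first crossing of thr scanning lo->hi
    for i in range(lo,hi):
        a,b=prof[i],prof[i+1]
        if (rising and a<thr<=b) or ((not rising) and a>=thr>b):
            return i+(a-thr)/(a-b)
    return None
def caddy(d):
    # 'redness deficit' : G - R, strong on teal
    f=d["frame"].astype(float); t=f[:,:,1]-f[:,:,0]
    t=cv2.GaussianBlur(t,(3,3),0.6)
    back=[];front=[];end=[]
    for u in range(178,224):
        e=edge(t[:,u],135,165,True,45)
        if e: back.append((u,e))
    for u in range(186,226):
        v0=160
        e=edge(t[:,u],v0,200,False,45)
        if e: front.append((u,e))
    for v in range(149,168):
        e=edge(t[v,:],220,245,False,45)
        if e: end.append((e,v))
    return map(np.array,(back,front,end))
def fit(d,pts,z):
    P=np.array([onz(d,p,z)[:2] for p in pts])
    for _ in range(3):
        c=P.mean(0);u,s,vt=np.linalg.svd(P-c);n=vt[1];r=(P-c)@n
        P=P[abs(r)<max(0.001,2*r.std())]
    return c,vt[0],r.std()
if __name__=="__main__":
    d=cam("top")
    b,f,e=caddy(d)
    for nm,p in(("back",b),("front",f),("end",e)):
        c,v,s=fit(d,p,.04); 
        if nm!="end" and v[1]<0: v=-v
        if nm=="end" and v[0]<0: v=-v
        print(nm,len(p),c.round(4),v.round(4),"deg",np.degrees(np.arctan2(v[1],v[0])).round(2),"rms",s)
E
python3 meas.py
```

```text
back 46 [0.6593 0.0729] [-0.1895  0.9819] deg 100.92 rms 0.00021481472397872283
front 40 [0.593  0.0533] [-0.1895  0.9819] deg 100.92 rms 0.0002138067794961763
end 19 [ 0.6371 -0.0141] [0.981  0.1941] deg 11.19 rms 0.0001322250076245799
```

Run:
```python
from meas import *
d=cam("top"); f=d["frame"].astype(float)
hsv=cv2.cvtColor(d["frame"],cv2.COLOR_RGB2HSV)
w=f[:,:,0]-f[:,:,2]; w=cv2.GaussianBlur(w,(3,3),.6)
# handle: columns 315..348
up=[];dn=[]
for u in range(316,350):
    col=w[215:255,u]; k=np.where(col>25)[0]
    if len(k): up.append((u,edge(w[:,u],210,250,True,25))); dn.append((u,edge(w[:,u],215+int(k[len(k)//2]),255,False,25)))
c1,v1,s1=fit(d,up,.012);c2,v2,s2=fit(d,dn,.012)
print(c1,v1,s1,c2,v2,s2)
print("tip col",[ (v,edge(w[v,:],300,330,True,25)) for v in range(238,247)])
# bristles
m=((f.max(2)<75)&(f.max(2)-f.min(2)<25)).astype(np.uint8)
m[:205]=0;m[245:]=0;m[:,:345]=0;m[:,395:]=0
c=max(cv2.findContours(m,0,1)[0],key=cv2.contourArea)
r=cv2.minAreaRect(c);print("br",r)
bx=cv2.boxPoints(r); print(np.array([onz(d,p,.046) for p in bx]).round(4), onz(d,r[0],.046))
# wood+bristles
k=((w>25)|(m>0)).astype(np.uint8);k[:200]=0;k[250:]=0;k[:,:300]=0;k[:,400:]=0
cs=max(cv2.findContours(k,0,1)[0],key=cv2.contourArea);print("all",cv2.boundingRect(cs),cv2.minAreaRect(cs))
```

```text
[ 0.44955958 -0.26529233] [ 0.29504199 -0.95548429] 0.0001223101523336069 [ 0.42531567 -0.26464986] [ 0.2956517 -0.9552958] 8.477963191748346e-05
tip col [(238, np.float64(312.53756284996473)), (239, np.float64(310.602617768449)), (240, np.float64(310.29962281598347)), (241, np.float64(310.32579046012336)), (242, np.float64(310.4740466938429)), (243, np.float64(310.7202778718403)), (244, np.float64(311.2577806525489)), (245, np.float64(311.5325166050162)), (246, np.float64(311.92392885030574))]
br ((371.3243408203125, 222.9338836669922), (16.334888458251953, 33.72364044189453), 72.75853729248047)
[[ 0.475  -0.3118  0.046 ]
 [ 0.4986 -0.3915  0.046 ]
 [ 0.46   -0.4017  0.046 ]
 [ 0.4365 -0.3224  0.046 ]] [ 0.46747772 -0.35683303  0.046     ]
all (311, 211, 79, 37) ((349.3500061035156, 231.050048828125), (18.024978637695312, 80.32183837890625), 71.56504821777344)
```

```bash
cat >> h.py <<'E'
def go(x,y,z,yawz=None):
    """shift in tool axes (mm) and spin (deg) from measured pose to TCP at x,y,z, tool z yaw yawz deg"""
    s=manip.state();R=toolR();dl=R.T@(np.array([x,y,z])-s["ee_pos"])*1e3
    yaw=np.degrees(np.arctan2(R[1,2],R[0,2]))
    sp=0 if yawz is None else -((yawz-yaw+180)%360-180)
    print("t",round(s["clock"],2),"shift",dl.round(1),"spin",round(sp,2),"n",np.linalg.norm(dl)/41.7,sp/7.16)
E
python3 - <<'E'
from h import *
d=cam("top")
print("tip",onz(d,(310.4,241.5),.012), proj(d,[.4201,-.2092,.012]),proj(d,[.4659,-.3573,.046]))
go(.41,.2,.24,45);go(.41,.2,.24,17.2)
go(.46,-.338,.15,17.2)
E
```

```text
tip [ 0.42512149 -0.20890416  0.012     ] [[310.55858035 243.48923334]] [[371.53916364 223.57263784]]
t 0.35 shift [ 337.9   -8.9 -268.4] spin 28.8 n 10.350524784461731 4.021875057996928
t 0.35 shift [ 337.9   -8.9 -268.4] spin 56.6 n 10.350524784461731 7.904556622242738
t 0.35 shift [ 536.1   81.4 -771. ] spin 56.6 n 22.603659406394193 7.904556622242738
```

Call:
send_rows(rows=[0,250,-10,-200,15,0,250,-10,-200,30,0,250,-10,-200,40,0,250,-10,-200,50,0,250,-10,-200,56,0,250,-10,-200,56.6,0,250,-10,-200,56.6,0,250,-10,-200,56.6])

```text
clock: 1.02
ee_pos: [0.3462, 0.2877, 0.2417]
ee_rot: [0.568, -0.567, 0.421, -0.422]
ft_force: [0.4, 0.7, 0.2]
opening: 0.0857
```

Run:
```python
from h import *
go(.45,-.06,.24,17.2);go(.46,-.338,.15,17.2)
```

```text
t 1.02 shift [362.9   2.   -0.8] spin -0.44 n 8.701982339917429 -0.06203999694029365
t 1.02 shift [631.9  92.2 -71.5] spin -0.44 n 15.40877870908437 -0.06203999694029365
```

Call:
send_rows(rows=[0,320,20,-36,-0.4,0,320,20,-36,-0.4,0,320,20,-36,-0.4,0,320,20,-36,-0.4,0,320,20,-36,-0.4,0,320,20,-36,-0.4,0,320,20,-36,-0.4,0,320,20,-36,-0.4])

```text
clock: 1.68
ee_pos: [0.4051, -0.029, 0.2215]
ee_rot: [-0.57, 0.57, -0.418, 0.419]
ft_force: [0.6, 0.4, 0.1]
opening: 0.0857
```

Call:
send_rows(rows=[0,312,72,-35,0,0,312,72,-35,0,0,312,72,-35,0,0,312,72,-35,0,0,312,72,-35,0,0,312,72,-35,0,0,312,72,-35,0,0,312,72,-35,0])

```text
clock: 2.35
ee_pos: [0.4658, -0.3374, 0.1485]
ee_rot: [-0.57, 0.57, -0.418, 0.418]
ft_force: [-0.2, 0.1, 0.6]
opening: 0.0854
```

Run:
```python
from h import *
go(.46,-.338,.003,17.2)
cam("scene","pics/s1.png");cam("top","pics/t1.png")
```

```text
t 2.35 shift [ -1.3 145.5  -5.7] spin 0.29 n 3.491502179137696 0.04021013556647994
```

View pics/s1.png

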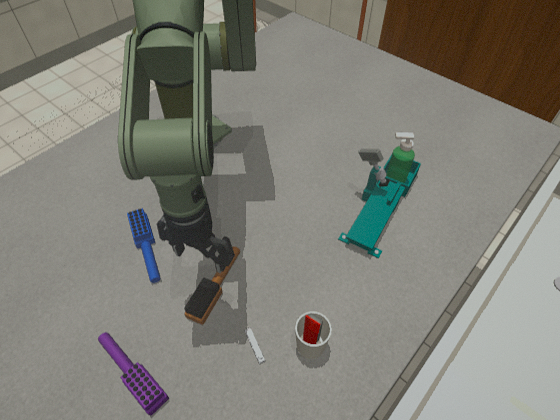

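The gripper is above the brush and its fingers straddle it (around px 205,265 in this perspective). Descending.

Call:
send_rows(rows=[0,-1.3,35,-5.7,0.3,0,-1.3,75,-5.7,0.3,0,-1.3,110,-5.7,0.3,0,-1.3,130,-5.7,0.3,0,-1.3,140,-5.7,0.3,0,-1.3,145,-5.7,0.3,0,-1.3,145,-5.7,0.3])

```text
clock: 3.03
ee_pos: [0.4601, -0.3339, 0.0041]
ee_rot: [0.57, -0.57, 0.419, -0.419]
ft_force: [-0.3, 0.8, -0.2]
opening: 0.0853
```

Call:
send_rows(rows=[255,0,0,0,0,255,0,0,0,0,255,0,0,0,0,255,0,0,0,0,255,0,0,0,0,255,0,0,0,0,255,0,0,0,0,255,0,0,0,0], force=50)

```text
clock: 3.7
ee_pos: [0.4613, -0.3357, 0.0063]
ee_rot: [-0.569, 0.57, -0.418, 0.42]
ft_force: [0.0, 0.3, 6.9]
opening: 0.0445
```

Run:
```python
from h import *
print(manip.state())
s=cam("scene");cv2.imwrite("pics/s2.png",cv2.resize(s["frame"][200:350,130:300,::-1],None,fx=4,fy=4))
```

```text
{'clock': 3.7, 'qpos': array([-7.80725122e-01,  4.76461501e-01,  1.70819617e+00, -3.30874045e-05,
        9.53246888e-01, -1.08261071e+00]), 'dq': array([-6.59417481e-05,  1.52188419e-04, -2.11551945e-03,  1.30587201e-03,
        2.25903991e-03,  1.13534958e-03]), 'joint_torque': array([-1.32413059e-01, -3.86333084e+01, -1.98787415e+01,  9.90014087e-03,
       -2.28844103e-01, -2.81921930e-03]), 'ee_pos': array([ 0.46134942, -0.33573012,  0.00632198]), 'ee_rot': array([-0.56930355,  0.56970254, -0.41783496,  0.4204122 ]), 'ft_force': array([0.02579475, 0.33886082, 6.93267943]), 'torque': array([0.08028698, 0.14006363, 0.00345911]), 'opening': 0.044543102809974665}
```

View pics/s2.png

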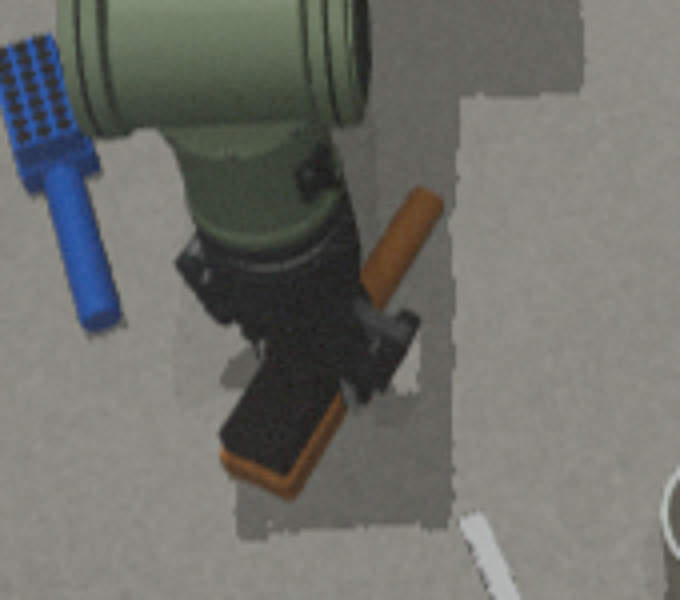

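Grip holds at 44.5 mm on the head. Lifting.

Call:
send_rows(rows=[255,0,-20,0,0,255,0,-50,0,0,255,0,-90,0,0,255,0,-120,0,0,255,0,-130,0,0,255,0,-130,0,0])

```text
clock: 4.25
ee_pos: [0.4621, -0.3364, 0.1382]
ee_rot: [-0.569, 0.57, -0.416, 0.422]
ft_force: [1.0, 0.0, -1.1]
opening: 0.045
```

Run:
```python
from h import *
print(manip.state()["opening"],manip.state()["ft_force"])
s=cam("scene");cv2.imwrite("pics/s3.png",cv2.resize(s["frame"][150:330,130:330,::-1],None,fx=3,fy=3))
d=cam("top");print(onz(d,(337,125),.09))
go(.6377,-.0022,.135,11)
```

```text
0.0449644778867662 [ 1.04593227  0.02559002 -1.12966947]
[ 0.7022944  -0.27380413  0.09      ]
t 4.35 shift [-263.6   -1.6  268.8] spin 6.3 n 9.029378622651702 0.8792158479303449
```

View pics/s3.png

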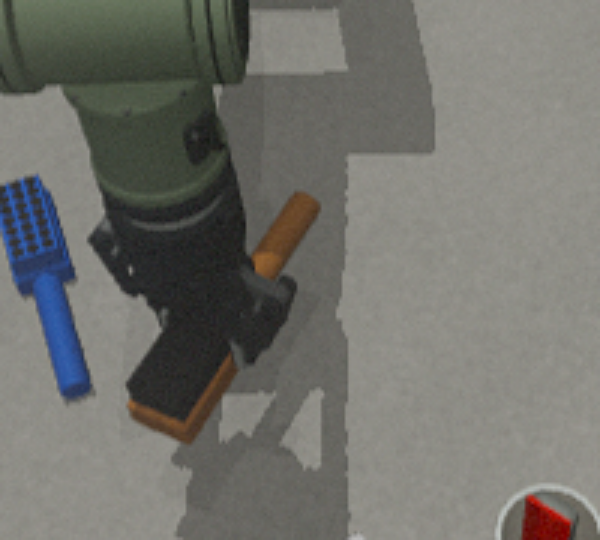

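Call:
send_rows(rows=[255,-30,-5,30,0,255,-65,-10,66,2,255,-94,-10,95,4,255,-122,-10,124,6,255,-150,-10,153,6.3,255,-178,-10,182,6.3,255,-206,-10,210,6.3,255,-225,-10,230,6.3])

```text
clock: 5.02
ee_pos: [0.6114, -0.0473, 0.1403]
ee_rot: [-0.545, 0.547, -0.452, 0.447]
ft_force: [0.7, -0.2, -0.7]
opening: 0.0448
```

Run:
```python
from h import *
go(.6377,-.0022,.1,11)
```

```text
t 5.02 shift [-39.1  40.2  34.7] spin 0.1 n 1.5817817847990123 0.013460563814147411
```

Call:
send_rows(rows=[255,-20,0,17,0,255,-35,15,32,0,255,-35,30,32,0,255,-35,36,32,0,255,-35,36,32,0,255,-35,36,32,0])

```text
clock: 5.52
ee_pos: [0.6355, -0.0111, 0.1057]
ee_rot: [-0.544, 0.546, -0.452, 0.448]
ft_force: [0.2, -0.4, -0.9]
opening: 0.0448
```

Run:
```python
from h import *
go(.6377,-.0022,.05,11); print(manip.state()["ft_force"])
s=cam("scene");cv2.imwrite("pics/s4.png",cv2.resize(s["frame"][110:270,300:470,::-1],None,fx=3.6,fy=3.6))
d=cam("top");cv2.imwrite("pics/t4.png",cv2.resize(d["frame"][120:230,90:290,::-1],None,fx=4,fy=4))
```

```text
t 5.52 shift [-8.3 55.7  4.1] spin -0.04 n 1.353045048245652 -0.0061690938355852395
[ 0.24549204 -0.40190937 -0.90536265]
```

View pics/s4.png

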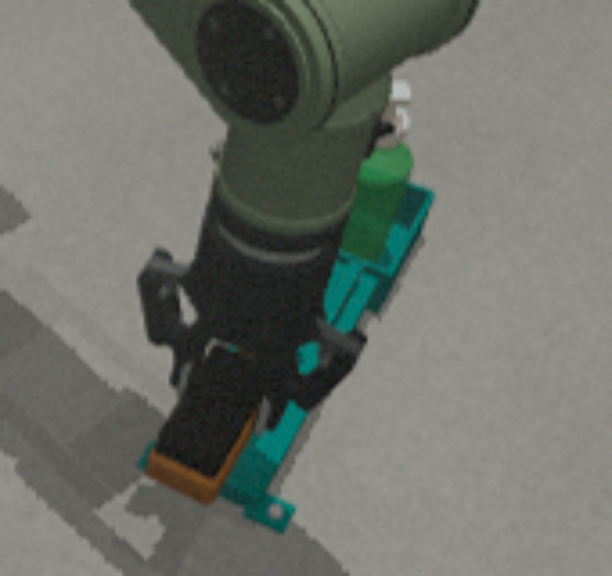

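View pics/t4.png

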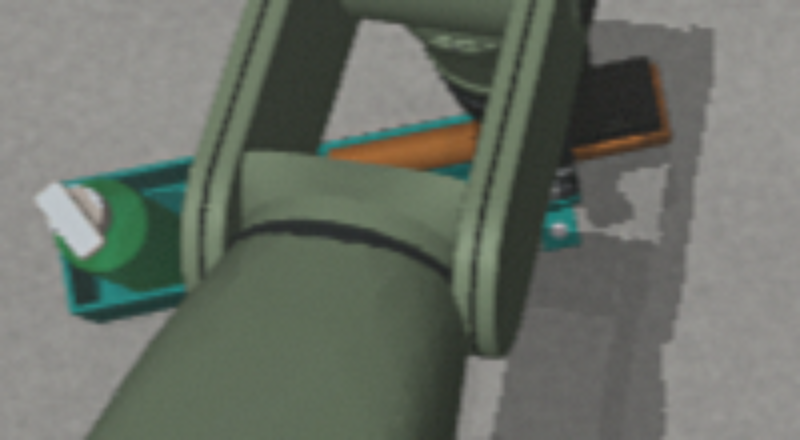

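Run:
```python
from meas import *
d=cam("top"); f=d["frame"].astype(float); w=cv2.GaussianBlur(f[:,:,0]-f[:,:,2],(3,3),.6)
g=np.array([172.5,154.0])
up=[];dn=[]
for u in range(178,203):
    e=edge(w[:,u],140,165,True,25); 
    if e: up.append((u,e)); dn.append((u,edge(w[:,u],int(e)+3,185,False,25)))
s=manip.state();R=toolR()
print([ (u,round(a,1)) for u,a in up][::6],[(u,a) for u,a in dn][::6])
z=s["ee_pos"][2]-.006+.012
for p in(up,[q for q in dn if q[1]]):
    c,v,r=fit(d,p,z); v=v*np.sign(v[1])
    rel=R.T@np.array([*(c-s["ee_pos"][:2]),0]); vt=R.T@np.array([*v,0])
    print(c,np.degrees(np.arctan2(v[1],v[0])),r,"tool frame",rel,vt)
print([(v,edge(w[v,:],160,190,True,25)) for v in range(153,164)])
```

```text
[(178, np.float64(155.6)), (184, np.float64(154.5)), (190, np.float64(153.3)), (196, np.float64(152.0)), (202, np.float64(150.9))] [(178, np.float64(160.3385297971845)), (184, np.float64(160.98040490932905)), (190, np.float64(161.73484456886584)), (196, np.float64(161.36498148931125)), (202, np.float64(160.1761102601079))]
[0.63218126 0.0768605 ] 100.51643741177928 0.00011702964521785884 tool frame [-8.80179292e-02 -2.35799682e-05  1.13215753e-02] [-9.99974701e-01 -3.73065135e-04  7.10342877e-03]
[0.61313051 0.07666369] 88.80165752304123 0.0012913000122474307 tool frame [-9.14347445e-02 -4.10969599e-05 -7.42128228e-03] [-9.77703482e-01 -1.89028337e-04  2.09990156e-01]
[(153, None), (154, np.float64(185.78292968249278)), (155, np.float64(180.6893811049726)), (156, np.float64(175.67473526604053)), (157, np.float64(172.45519597781808)), (158, np.float64(171.66108749197969)), (159, np.float64(171.7273302330192)), (160, np.float64(176.05774378572298)), (161, np.float64(184.20907918645528)), (162, None), (163, None)]
```

Run:
```python
from h import *
d=cam("top");s=manip.state();R=toolR();z=s["ee_pos"][2]+.006
P=onz(d,(171.4,157.8),z);print("tip tool",R.T@(P-s["ee_pos"]))
X=np.array([.9816,.1908,0]);Y=np.array([-.1908,.9816,0]);O=np.array([.6069,.1630,0])
print("tcp caddy",(s["ee_pos"]-O)@X,(s["ee_pos"]-O)@Y, "tip",(P-O)@X,(P-O)@Y)
```

```text
tip tool [-0.13302014 -0.00606447  0.00921978]
tcp caddy -0.0028202419684392765 -0.1773896869055591 tip 0.006552144264669924 -0.04438108660505053
```

Call:
send_rows(rows=[255,0,15,0,0,255,0,35,0,0,255,0,50,0,0,255,0,54,0,0,255,0,54,0,0,255,0,54,0,0])

```text
clock: 6.22
ee_pos: [0.6382, -0.0112, 0.0553]
ee_rot: [0.546, -0.545, 0.449, -0.45]
ft_force: [0.3, -0.6, -1.1]
opening: 0.0445
```

Call:
send_rows(rows=[255,0,2,0,0,255,0,3,0,0,255,0,3,0,0])

```text
clock: 6.47
ee_pos: [0.6381, -0.0109, 0.0522]
ee_rot: [0.546, -0.545, 0.449, -0.45]
ft_force: [0.4, 0.0, -1.3]
opening: 0.0445
```

Call:
send_rows(rows=[255,0,2,0,0,255,0,3,0,0,255,0,3,0,0])

```text
clock: 6.72
ee_pos: [0.6373, -0.0108, 0.0481]
ee_rot: [-0.546, 0.546, -0.45, 0.45]
ft_force: [0.5, -0.2, -1.8]
opening: 0.0448
```

Call:
send_rows(rows=[255,0,1,0,0,255,0,2,0,0,255,0,2,0,0])

```text
clock: 6.97
ee_pos: [0.6376, -0.0108, 0.0464]
ee_rot: [0.546, -0.546, 0.45, -0.45]
ft_force: [-1.0, -0.1, 0.9]
opening: 0.0444
```

Light touch on the bed. Raising 1 mm and sliding towards the clamp.

Call:
send_rows(rows=[255,0,-1,0,0,255,-6,-1,0,0,255,-14,-1,0,0,255,-22,-1,0,0,255,-30,-1,0,0,255,-36,-1,0,0,255,-40,-1,0,0,255,-40,-1,0,0])

```text
clock: 7.63
ee_pos: [0.6295, 0.0299, 0.0472]
ee_rot: [-0.546, 0.546, -0.45, 0.449]
ft_force: [0.1, -0.3, -1.0]
opening: 0.0449
```

Call:
send_rows(rows=[255,-6,0,0,0,255,-14,0,0,0,255,-22,0,0,0,255,-30,0,0,0,255,-37,0,0,0,255,-41,0,0,0,255,-42,0,0,0,255,-42,0,0,0])

```text
clock: 8.3
ee_pos: [0.6218, 0.0702, 0.0473]
ee_rot: [-0.546, 0.546, -0.45, 0.45]
ft_force: [0.5, -0.2, -1.1]
opening: 0.0448
```

Run:
```python
from h import *
s=manip.state();print(s["ft_force"],s["torque"])
X=np.array([.9816,.1908,0]);Y=np.array([-.1908,.9816,0]);O=np.array([.6069,.1630,0])
print("tcp caddy",(s["ee_pos"]-O)@X,(s["ee_pos"]-O)@Y)
s=cam("scene");cv2.imwrite("pics/s5.png",cv2.resize(s["frame"][110:270,300:470,::-1],None,fx=3.6,fy=3.6))
d=cam("top");cv2.imwrite("pics/t5.png",cv2.resize(d["frame"][120:230,90:290,::-1],None,fx=4,fy=4))
```

```text
[ 0.47900774 -0.15909689 -1.05471853] [-0.04852981  0.02320953  0.00600925]
tcp caddy -0.0031117850292396955 -0.09395803975380908
```

View pics/s5.png

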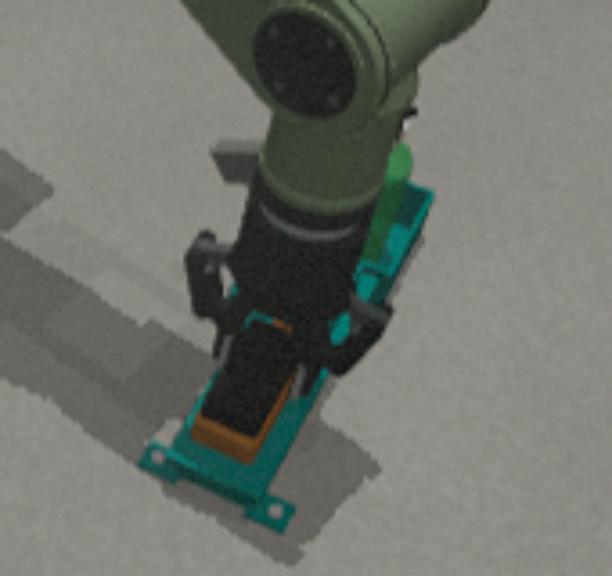

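View pics/t5.png

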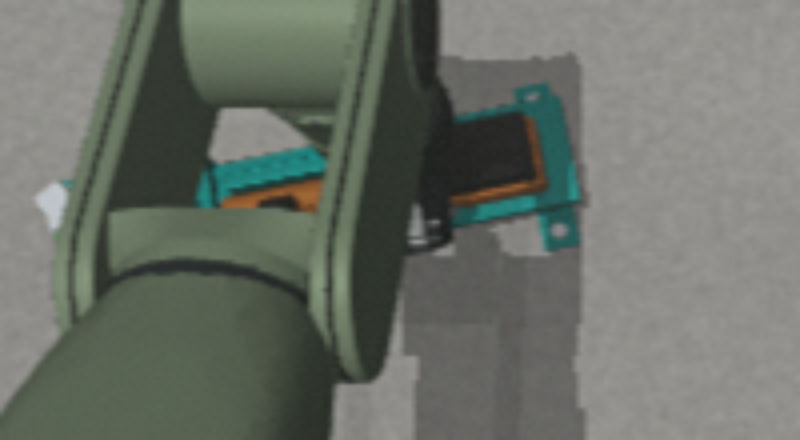

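The handle is under the pad with no contact force. Nudging towards the stop.

Call:
send_rows(rows=[255,0,0,1,0,255,0,0,2,0,255,0,0,2,0])

```text
clock: 8.65
ee_pos: [0.6242, 0.0698, 0.0473]
ee_rot: [0.546, -0.545, 0.45, -0.45]
ft_force: [0.2, -0.9, -0.8]
opening: 0.0446
```

Call:
send_rows(rows=[255,0,0,1,0,255,0,0,1.5,0,255,0,0,1.5,0])

```text
clock: 8.9
ee_pos: [0.6251, 0.0701, 0.0471]
ee_rot: [-0.545, 0.546, -0.45, 0.45]
ft_force: [0.0, -0.8, -0.4]
opening: 0.0448
```

Call:
send_rows(rows=[255,0,0,1,0,255,0,0,1,0,255,0,0,1,0])

```text
clock: 9.15
ee_pos: [0.6252, 0.0702, 0.0469]
ee_rot: [-0.545, 0.547, -0.45, 0.449]
ft_force: [-3.5, -2.4, -0.9]
opening: 0.0449
```

Call:
send_rows(rows=[255,0,0,1,0,255,0,0,1,0,255,0,0,1,0])

```text
clock: 9.4
ee_pos: [0.6254, 0.0702, 0.0468]
ee_rot: [-0.544, 0.547, -0.45, 0.449]
ft_force: [-6.1, -3.3, 2.1]
opening: 0.0448
```

Stop found right where it was calculated. Backing off 1.5 mm, lowering and letting go.

Call:
send_rows(rows=[255,0,0,-1.5,0,255,0,1,-1.5,0,255,0,1.5,-1.5,0,200,0,1,-1.5,0,100,0,0,-1.5,0,0,0,0,-1.5,0,0,0,0,-1.5,0,0,0,0,-1.5,0])

```text
clock: 10.07
ee_pos: [0.6269, 0.0707, 0.0479]
ee_rot: [0.546, -0.545, 0.449, -0.45]
ft_force: [-1.1, 0.2, 0.4]
opening: 0.0843
```

Call:
send_rows(rows=[0,0,-20,0,0,0,0,-50,0,0,0,0,-90,0,0,0,0,-130,0,0,0,0,-170,0,0,0,0,-200,0,0,0,0,-200,0,0])

```text
clock: 10.65
ee_pos: [0.631, 0.0706, 0.2577]
ee_rot: [0.55, -0.541, 0.445, -0.455]
ft_force: [0.5, 0.6, 0.8]
opening: 0.0853
```

Run:
```python
from h import *
go(.45,-.12,.25,11)
```

```text
t 10.65 shift [ 152.6    4.4 -214.2] spin -0.0 n 6.306928024194266 -0.00038720274700895644
```

Clear the view, and shut the fingers on the way.

Call:
send_rows(rows=[255,30,0,-34,0,255,60,0,-70,0,255,90,0,-110,0,255,120,0,-150,0,255,140,0,-190,0,255,150,0,-214,0,255,152,0,-214,0,255,152,0,-214,0])

```text
clock: 11.32
ee_pos: [0.4428, -0.1214, 0.2473]
ee_rot: [-0.544, 0.545, -0.451, 0.451]
ft_force: [0.6, 0.3, -0.1]
opening: -0.0
```

Run:
```python
from h import *
s=cam("scene","pics/s6f.png");cv2.imwrite("pics/s6.png",cv2.resize(s["frame"][110:270,320:440,::-1],None,fx=3.7,fy=3.7,interpolation=2))
d=cam("top","pics/t6f.png");cv2.imwrite("pics/t6.png",cv2.resize(d["frame"][125:215,90:250,::-1],None,fx=5,fy=5,interpolation=2))
```

```text
(no output)
```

View pics/s6.png

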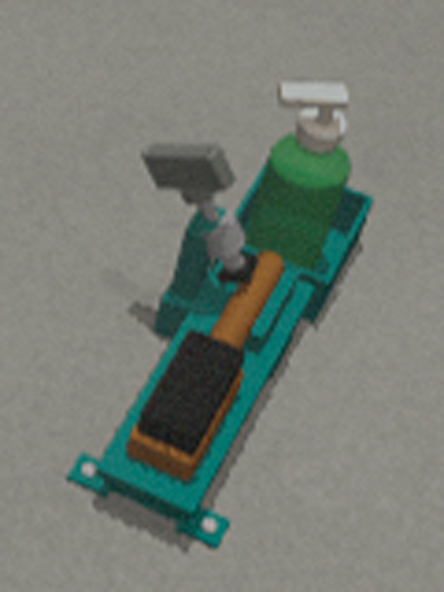

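View pics/t6.png

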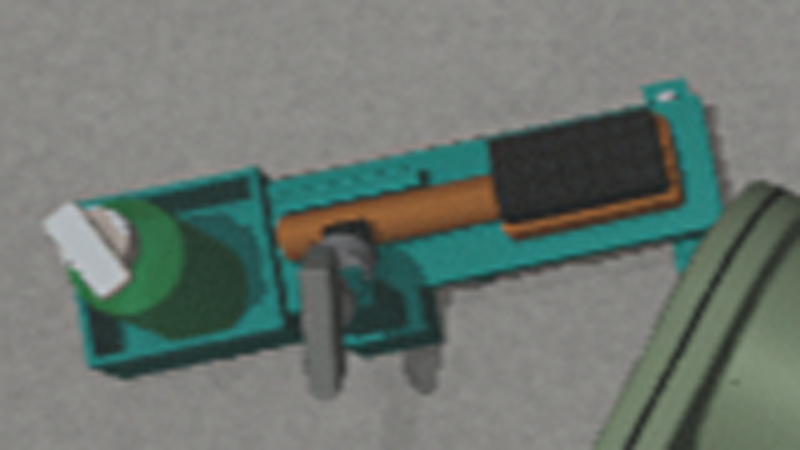

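Run:
```python
import cv2,numpy as np
t=cv2.imread("pics/t6f.png")[168:210,140:185];s=cv2.imread("pics/s6f.png")[142:172,352:392]
a=cv2.resize(t,None,fx=12,fy=12,interpolation=2);b=cv2.resize(s,None,fx=14,fy=14,interpolation=2)
a=cv2.convertScaleAbs(a,alpha=1.5);b=cv2.convertScaleAbs(b,alpha=1.5)
cv2.imwrite("pics/zt.png",a);cv2.imwrite("pics/zs.png",b)
```

```text
(no output)
```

View pics/zt.png

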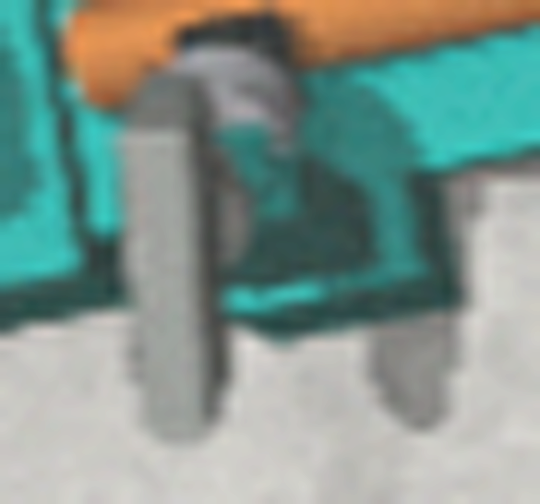

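View pics/zs.png

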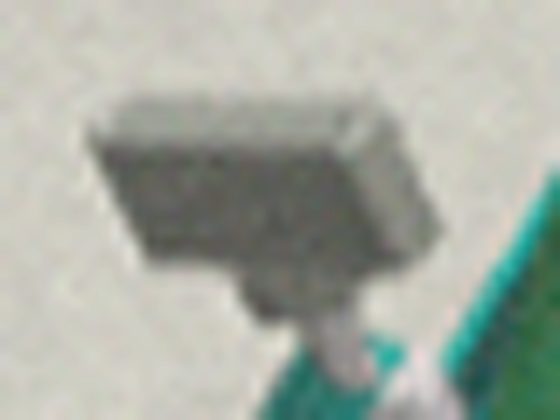

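```bash
cat >> h.py <<'E'
X=np.array([.9816,.1908,0]);Y=np.array([-.1908,.9816,0]);O=np.array([.6069,.1630,0]);Z=np.array([0,0,1.])
Cc=np.c_[X,Y,Z]           # caddy->world
S=np.array([-.574,0,.819]);E1=np.array([0,1.,0]);E2=np.array([.819,0,.574])
def tocad(P): return Cc.T@(np.array(P)-O)
def toworld(P): return O+Cc@np.array(P)
def tippose():
    s=manip.state(); print("t",round(s["clock"],2),"tcp caddy mm",(tocad(s["ee_pos"])*1e3).round(1),"F caddy",(Cc.T@s["ft_force"]).round(1))
E
python3 - <<'E'
from h import *
t=cam("top");s=cam("scene")
T=lambda a:(a[0]/12+140-.5,a[1]/12+168-.5); Q=lambda a:(a[0]/14+352-.5,a[1]/14+142-.5)
far,e1=tri(t,T((158,130)),s,Q((360,122)));near,e2=tri(t,T((179,433)),s,Q((105,123)))
f,n=tocad(far)*1e3,tocad(near)*1e3
print(f,e1,n,e2,"len",np.linalg.norm(f-n)); c=(f+n)/2;print("centre top",c)
u=f-n; print("a.s",u@S,"E1",u@E1,"E2",u@E2,"alpha",np.degrees(np.arctan2(u@E2,u@E1)))
# along-screw distance from handle axis (0,0,52)
print("s coordinate of top", (c-np.array([0,0,52]))@S, "expected 130-4.46q")
E
```

```text
[-48.56892239  -9.0759521  176.16274219] 0.001572703719922335 [-97.28215961   6.95225906 139.01939907] 0.0009148630544155228 len 63.320699386192956
centre top [-72.925541    -1.06184652 157.59107063]
a.s 2.4589998535701536 E1 -16.02821115602194 E2 61.216420228340475 alpha 104.67231077748873
s coordinate of top 128.3383473800925 expected 130-4.46q
```

```bash
cat > push.py <<'E'
from h import *
A0=np.radians(104.7); S0=118.3
def pose(adeg,rho=23,dep=8,half=11,w=12,back=0,dz=0):
    a=np.radians(adeg); s=S0-4.46*(a-A0)
    G=np.array([0,0,52.])+s*S
    r=np.cos(a)*E1+np.sin(a)*E2; t=-np.sin(a)*E1+np.cos(a)*E2
    rh=r[:2]/np.linalg.norm(r[:2]); n=np.array([-rh[1],rh[0]])
    if n@t[:2]<0:n=-n
    P=G+rho*r-7*t
    ztip=P[2]-dep
    best=0
    for R in np.linspace(0,32,33):
        for h in np.linspace(-20,10,61):
            q=G+R*r-7*t+h*S
            if q[2]<ztip or abs((q-P)[:2]@rh)>w: continue
            best=min(best,(q-P)[:2]@n)
    c=P[:2]+n*(best-half-back)
    return np.array([c[0],c[1],ztip+dz]),np.degrees(np.arctan2(n[1],n[0])) # tool x direction in caddy
YAWC=np.degrees(np.arctan2(X[1],X[0]))
def rel(alist,**k):
    s=manip.state();R=toolR();txw=np.degrees(np.arctan2(R[1,0],R[0,0]))
    tippose()
    for a in alist:
        p,yaw=pose(a,**k); d=R.T@(toworld(p/1e3)-s["ee_pos"])*1e3
        sp=-((yaw+YAWC-txw+180)%360-180)
        print(a,"caddy",p.round(1),"toolx",round(yaw,1),"| x y z",d.round(1),"spin",round(sp,1))
E
python3 - <<'E'
from push import *
rel([100],back=12,dz=60);rel([100],back=12);rel(range(100,275,10))
print(manip.state()["qpos"])
E
```

```text
t 11.52 tcp caddy mm [-212.1 -246.2  247.5] F caddy [-0.4  0.  -0.4]
100 caddy [-43.4  26.9 214.9] toolx -102.2 | x y z [-273.    32.8  168.8] spin 12.2
t 11.52 tcp caddy mm [-212.1 -246.2  247.5] F caddy [-0.4  0.  -0.4]
100 caddy [-43.4  26.9 154.9] toolx -102.2 | x y z [-273.    92.8  168.7] spin 12.2
t 11.52 tcp caddy mm [-212.1 -246.2  247.5] F caddy [-0.4  0.  -0.4]
100 caddy [-45.9  15.2 154.9] toolx -102.2 | x y z [-261.3   92.8  166.2] spin 12.2
110 caddy [-42.3  11.5 154.3] toolx -114.0 | x y z [-257.6   93.4  169.8] spin 24.0
120 caddy [-39.2   7.1 153.4] toolx -125.2 | x y z [-253.1   94.3  172.9] spin 35.2
130 caddy [-36.8   2.1 152. ] toolx -135.7 | x y z [-248.2   95.7  175.3] spin 45.7
140 caddy [-35.7  -3.4 150.2] toolx -145.5 | x y z [-242.7   97.5  176.4] spin 55.5
150 caddy [-35.7  -8.9 148.1] toolx -154.7 | x y z [-237.1   99.6  176.4] spin 64.7
160 caddy [-37.  -14.3 145.7] toolx -163.4 | x y z [-231.8  102.1  175.1] spin 73.4
170 caddy [-39.3 -19.  143. ] toolx -171.8 | x y z [-227.1  104.7  172.8] spin 81.8
180 caddy [-42.4 -23.  140.1] toolx -180.0 | x y z [-
[... 184 characters left out ...]
2] spin 106.6
210 caddy [-51.8 -30.9 131.1] toolx 154.7 | x y z [-215.2  116.6  160.2] spin 115.3
220 caddy [-56.3 -31.8 128.1] toolx 145.5 | x y z [-214.2  119.6  155.7] spin 124.5
230 caddy [-61.2 -31.7 125.4] toolx 135.7 | x y z [-214.4  122.3  150.9] spin 134.3
240 caddy [-66.5 -30.1 122.8] toolx 125.2 | x y z [-216.   124.8  145.6] spin 144.9
250 caddy [-71.5 -27.3 120.6] toolx 114.0 | x y z [-218.8  127.1  140.6] spin 156.1
260 caddy [-75.9 -23.2 118.7] toolx 102.2 | x y z [-222.9  129.   136.2] spin 167.9
270 caddy [-79.4 -18.  117.1] toolx 90.0 | x y z [-228.1  130.5  132.7] spin -180.0
[-4.49561073e-01 -5.49908444e-02  1.78789596e+00  6.81759954e-04
  1.40765737e+00 -6.42339027e-01]
```

Call:
send_rows(rows=[255,-34,0,21,0,255,-68,0,42,2,255,-102,0,63,4,255,-140,0,87,6,255,-175,0,108,8,255,-210,0,130,10,255,-245,0,152,12,255,-273,0,169,12.2])

```text
clock: 12.18
ee_pos: [0.5594, 0.1855, 0.2469]
ee_rot: [0.496, -0.495, 0.505, -0.504]
ft_force: [0.2, -0.2, -0.5]
opening: -0.0002
```

Call:
send_rows(rows=[255,0,0,0,0,255,0,0,0,0])

```text
clock: 12.35
ee_pos: [0.5587, 0.1839, 0.2464]
ee_rot: [0.496, -0.496, 0.504, -0.504]
ft_force: [0.3, -1.0, -0.5]
opening: 0.0003
```

Run:
```python
from push import *
rel([100],back=12)
s=cam("scene");cv2.imwrite("pics/s7.png",cv2.resize(s["frame"][90:230,320:440,::-1],None,fx=4,fy=4,interpolation=2))
d=cam("top");cv2.imwrite("pics/t7.png",cv2.resize(d["frame"][120:220,90:250,::-1],None,fx=5,fy=5,interpolation=2))
```

```text
t 12.35 tcp caddy mm [-43.3  29.7 246.4] F caddy [ 0.1 -1.1 -0.5]
100 caddy [-43.4  26.9 154.9] toolx -102.2 | x y z [ 2.7 91.5  0.6] spin 0.3
```

View pics/s7.png

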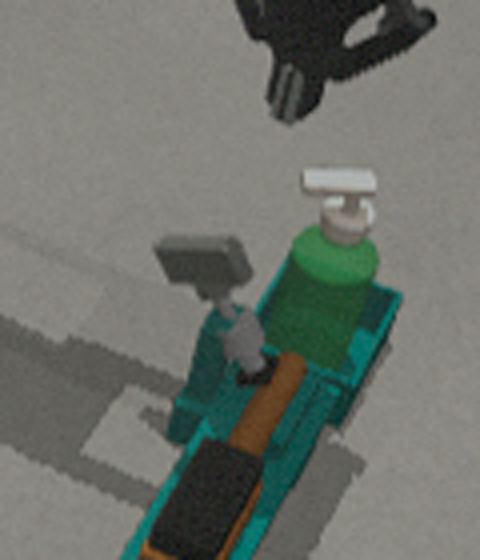

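View pics/t7.png

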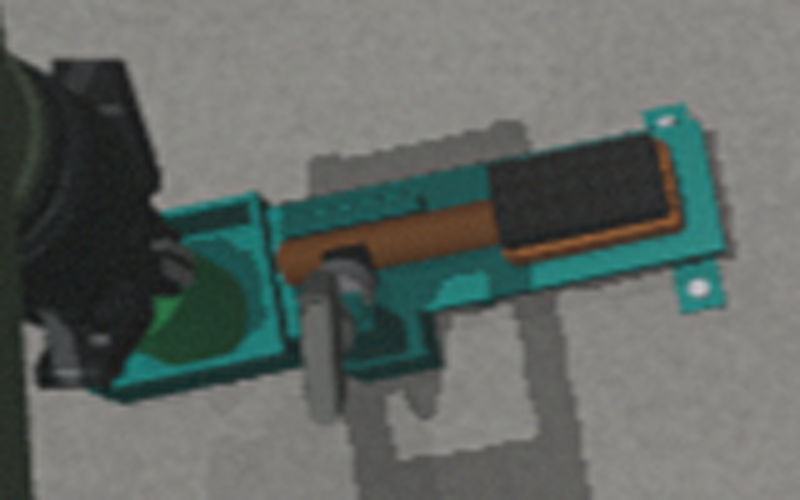

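Call:
send_rows(rows=[255,2,30,0.5,0,255,2,60,0.5,0,255,2,80,0.5,0,255,2,91,0.5,0,255,2,91,0.5,0,255,2,91,0.5,0])

```text
clock: 12.95
ee_pos: [0.5591, 0.1778, 0.1565]
ee_rot: [0.494, -0.495, 0.506, -0.506]
ft_force: [0.4, 0.5, 0.4]
opening: -0.0003
```

Run:
```python
from push import *
rel(range(95,136,5))
s=cam("scene");cv2.imwrite("pics/s8.png",cv2.resize(s["frame"][110:210,330:430,::-1],None,fx=5,fy=5,interpolation=2))
```

```text
t 12.95 tcp caddy mm [-44.1  23.7 156.5] F caddy [0.5 0.5 0.4]
95 caddy [-47.8  16.7 155. ] toolx -96.1 | x y z [ 7.6  1.5 -2.1] spin -6.2
100 caddy [-45.9  15.2 154.9] toolx -102.2 | x y z [8.7 1.6 0.1] spin -0.1
105 caddy [-44.1  13.5 154.7] toolx -108.1 | x y z [10.   1.8  2.2] spin 5.8
110 caddy [-42.3  11.5 154.3] toolx -114.0 | x y z [11.5  2.2  4.4] spin 11.7
115 caddy [-40.6   9.5 153.9] toolx -119.7 | x y z [13.1  2.6  6.5] spin 17.4
120 caddy [-39.2   7.1 153.4] toolx -125.2 | x y z [15.2  3.1  8.3] spin 22.9
125 caddy [-38.    4.6 152.7] toolx -130.5 | x y z [17.3  3.8 10.1] spin 28.3
130 caddy [-36.8   2.1 152. ] toolx -135.7 | x y z [19.5  4.5 11.7] spin 33.4
135 caddy [-36.2  -0.7 151.1] toolx -140.7 | x y z [22.1  5.4 12.9] spin 38.4
```

View pics/s8.png

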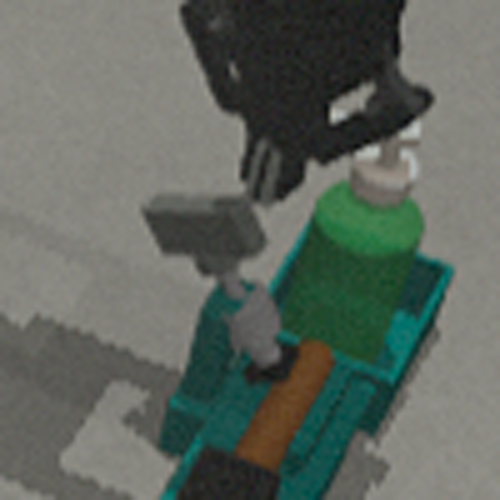

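Call:
send_rows(rows=[255,5,1.6,0,0,255,8.7,1.6,0,0,255,10,1.8,2.2,5.8,255,11.5,2.2,4.4,11.7,255,13.1,2.6,6.5,17.4,255,15.2,3.1,8.3,22.9,255,17.3,3.8,10.1,28.3,255,17.3,3.8,10.1,28.3])

```text
clock: 13.67
ee_pos: [0.5692, 0.1625, 0.1544]
ee_rot: [0.356, -0.354, 0.612, -0.611]
ft_force: [-2.1, 5.4, 3.5]
opening: -0.0004
```

Run:
```python
from push import *
rel(range(120,166,5)); print(manip.state()["torque"])
s=cam("scene");cv2.imwrite("pics/s9.png",cv2.resize(s["frame"][110:210,330:430,::-1],None,fx=5,fy=5,interpolation=2))
```

```text
t 13.67 tcp caddy mm [-37.1   6.7 154.4] F caddy [-1.   5.7  3.5]
120 caddy [-39.2   7.1 153.4] toolx -125.2 | x y z [ 1.1  1.  -1.9] spin -5.5
125 caddy [-38.    4.6 152.7] toolx -130.5 | x y z [2.2 1.7 0.7] spin -0.2
130 caddy [-36.8   2.1 152. ] toolx -135.7 | x y z [3.3 2.4 3.2] spin 5.0
135 caddy [-36.2  -0.7 151.1] toolx -140.7 | x y z [5.  3.2 5.5] spin 10.0
140 caddy [-35.7  -3.4 150.2] toolx -145.5 | x y z [6.8 4.2 7.6] spin 14.8
145 caddy [-35.7  -6.3 149.2] toolx -150.2 | x y z [8.9 5.2 9.5] spin 19.5
150 caddy [-35.7  -8.9 148.1] toolx -154.7 | x y z [11.   6.3 11.3] spin 24.0
155 caddy [-36.2 -11.7 146.9] toolx -159.1 | x y z [13.4  7.4 12.6] spin 28.4
160 caddy [-37.  -14.3 145.7] toolx -163.4 | x y z [15.9  8.7 13.7] spin 32.7
165 caddy [-38.  -16.7 144.3] toolx -167.6 | x y z [18.4 10.  14.6] spin 36.9
[ 0.65767731  0.41238111 -0.05073514]
```

View pics/s9.png

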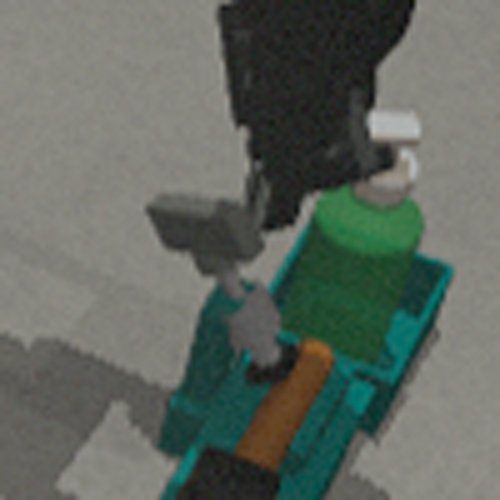

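Call:
send_rows(rows=[255,3.3,2.4,3.2,5,255,5,3.2,5.5,10,255,6.8,4.2,7.6,14.8,255,8.9,5.2,9.5,19.5,255,11,6.3,11.3,24,255,13.4,7.4,12.6,28.4,255,15.9,8.7,13.7,32.7,255,15.9,8.7,13.7,32.7])

```text
clock: 14.38
ee_pos: [0.5747, 0.1421, 0.1461]
ee_rot: [0.171, -0.167, 0.688, -0.686]
ft_force: [0.8, 6.1, 2.5]
opening: -0.0
```

Run:
```python
from push import *
rel(range(155,206,5)); print(manip.state()["torque"])
s=cam("scene");cv2.imwrite("pics/s10.png",cv2.resize(s["frame"][110:210,330:430,::-1],None,fx=5,fy=5,interpolation=2))
d=cam("top");cv2.imwrite("pics/t10.png",cv2.resize(d["frame"][120:220,90:250,::-1],None,fx=4,fy=4,interpolation=2))
```

```text
t 14.38 tcp caddy mm [-35.6 -14.4 146.1] F caddy [2.  5.8 2.5]
155 caddy [-36.2 -11.7 146.9] toolx -159.1 | x y z [-0.2 -0.8 -2.8] spin -4.2
160 caddy [-37.  -14.3 145.7] toolx -163.4 | x y z [ 1.3  0.4 -0.5] spin 0.1
165 caddy [-38.  -16.7 144.3] toolx -167.6 | x y z [3.  1.7 1.6] spin 4.3
170 caddy [-39.3 -19.  143. ] toolx -171.8 | x y z [4.8 3.  3.4] spin 8.4
175 caddy [-40.7 -21.1 141.6] toolx -175.9 | x y z [6.8 4.4 5. ] spin 12.6
180 caddy [-42.4 -23.  140.1] toolx -180.0 | x y z [8.9 5.9 6.3] spin 16.7
185 caddy [-43.6 -24.7 138.6] toolx 175.9 | x y z [10.6  7.4  7.6] spin 20.8
190 caddy [-44.6 -26.3 137.1] toolx 171.8 | x y z [12.1  8.8  8.9] spin 24.9
195 caddy [-46.2 -27.8 135.6] toolx 167.6 | x y z [14.  10.4  9.8] spin 29.0
200 caddy [-47.8 -29.  134.1] toolx 163.4 | x y z [16.  11.9 10.6] spin 33.3
205 caddy [-49.9 -30.  132.6] toolx 159.1 | x y z [18.2 13.4 10.9] spin 37.6
[ 0.83825587 -0.17982474  0.02219529]
```

View pics/s10.png

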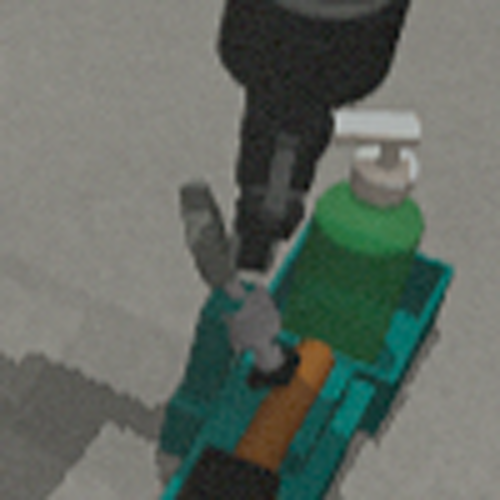

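View pics/t10.png

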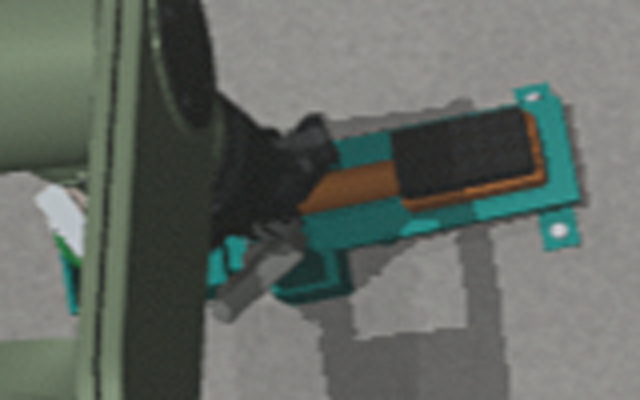

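Call:
send_rows(rows=[255,3,1.7,1.6,4.3,255,4.8,3,3.4,8.4,255,6.8,4.4,5,12.6,255,8.9,5.9,6.3,16.7,255,10.6,7.4,7.6,20.8,255,12.1,8.8,8.9,24.9,255,14,10.4,9.8,29,255,14,10.4,9.8,29])

```text
clock: 15.15
ee_pos: [0.5687, 0.1263, 0.1364]
ee_rot: [-0.005, 0.012, 0.708, -0.706]
ft_force: [4.2, 3.6, 2.0]
opening: -0.0002
```

Run:
```python
from push import *
rel(range(190,241,5)); print(manip.state()["torque"])
s=cam("scene");cv2.imwrite("pics/s11.png",cv2.resize(s["frame"][110:210,330:430,::-1],None,fx=5,fy=5,interpolation=2))
d=cam("top");cv2.imwrite("pics/t11.png",cv2.resize(d["frame"][120:220,90:250,::-1],None,fx=4,fy=4,interpolation=2))
```

```text
t 15.15 tcp caddy mm [-44.5 -28.8 136.4] F caddy [4.8 2.8 2. ]
190 caddy [-44.6 -26.3 137.1] toolx 171.8 | x y z [ 0.7 -0.7 -2.3] spin -4.1
195 caddy [-46.2 -27.8 135.6] toolx 167.6 | x y z [ 1.9  0.8 -0.6] spin 0.0
200 caddy [-47.8 -29.  134.1] toolx 163.4 | x y z [3.2 2.3 1. ] spin 4.3
205 caddy [-49.9 -30.  132.6] toolx 159.1 | x y z [5.1 3.8 2.4] spin 8.6
210 caddy [-51.8 -30.9 131.1] toolx 154.7 | x y z [6.8 5.3 3.7] spin 13.0
215 caddy [-54.1 -31.4 129.6] toolx 150.2 | x y z [8.9 6.7 4.7] spin 17.5
220 caddy [-56.3 -31.8 128.1] toolx 145.5 | x y z [11.   8.1  5.6] spin 22.2
225 caddy [-58.8 -31.8 126.7] toolx 140.7 | x y z [13.4  9.5  6.1] spin 27.0
230 caddy [-61.2 -31.7 125.4] toolx 135.7 | x y z [15.8 10.9  6.5] spin 32.0
235 caddy [-63.9 -31.  124.1] toolx 130.5 | x y z [18.6 12.1  6.4] spin 37.1
240 caddy [-66.5 -30.1 122.8] toolx 125.2 | x y z [21.4 13.3  6. ] spin 42.5
[ 0.69029786 -0.71196878  0.04618848]
```

View pics/s11.png

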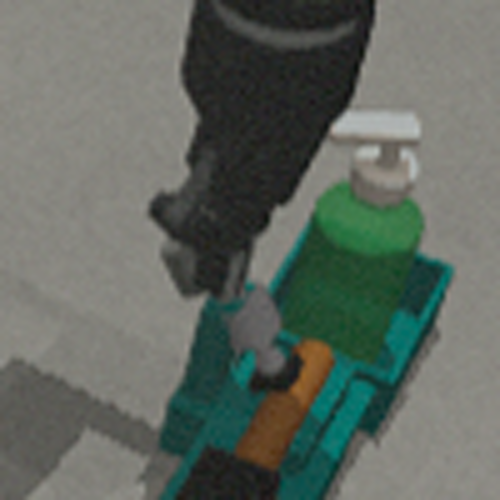

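View pics/t11.png

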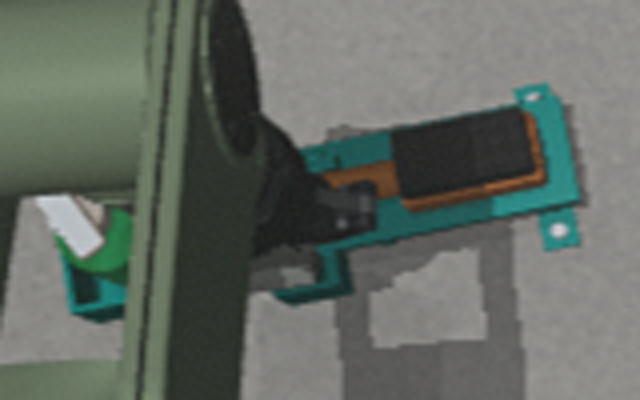

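Call:
send_rows(rows=[255,3.2,2.3,1,4.3,255,5.1,3.8,2.4,8.6,255,6.8,5.3,3.7,13,255,8.9,6.7,4.7,17.5,255,11,8.1,5.6,22.2,255,11,8.1,5.6,22.2,255,11,8.1,5.6,22.2])

```text
clock: 15.83
ee_pos: [0.5591, 0.1199, 0.1288]
ee_rot: [-0.139, 0.148, 0.694, -0.691]
ft_force: [5.8, 1.3, 0.4]
opening: 0.0001
```

Run:
```python
from push import *
rel(range(215,271,5)); print(manip.state()["torque"],manip.state()["qpos"][5])
s=cam("scene");cv2.imwrite("pics/s12.png",cv2.resize(s["frame"][140:220,340:430,::-1],None,fx=6,fy=6,interpolation=2))
d=cam("top");cv2.imwrite("pics/t12.png",cv2.resize(d["frame"][120:220,90:250,::-1],None,fx=4,fy=4,interpolation=2))
```

```text
t 15.83 tcp caddy mm [-55.2 -33.2 128.8] F caddy [5.9 0.2 0.4]
215 caddy [-54.1 -31.4 129.6] toolx 150.2 | x y z [ 0.1 -0.7 -2. ] spin -4.6
220 caddy [-56.3 -31.8 128.1] toolx 145.5 | x y z [ 1.7  0.7 -0.4] spin 0.1
225 caddy [-58.8 -31.8 126.7] toolx 140.7 | x y z [3.8 2.1 1. ] spin 4.9
230 caddy [-61.2 -31.7 125.4] toolx 135.7 | x y z [5.9 3.4 2.2] spin 9.9
235 caddy [-63.9 -31.  124.1] toolx 130.5 | x y z [8.5 4.7 3.2] spin 15.0
240 caddy [-66.5 -30.1 122.8] toolx 125.2 | x y z [11.2  5.9  3.9] spin 20.4
245 caddy [-68.9 -29.  121.7] toolx 119.7 | x y z [13.8  7.   4.4] spin 25.9
250 caddy [-71.5 -27.3 120.6] toolx 114.0 | x y z [16.9  8.   4.4] spin 31.6
255 caddy [-73.8 -25.4 119.6] toolx 108.1 | x y z [19.8  9.   4.1] spin 37.5
260 caddy [-75.9 -23.2 118.7] toolx 102.2 | x y z [22.8  9.9  3.5] spin 43.4
265 caddy [-77.8 -20.7 117.9] toolx 96.1 | x y z [25.8 10.7  2.6] spin 49.5
270 caddy [-79.4 -18.  117.1] toolx 90.0 | x y z [28.7 11.4  1.2] spin 55.6
[ 0.1165974  -1.03849834 -0.01874212] 2.0393748903442206
```

View pics/s12.png

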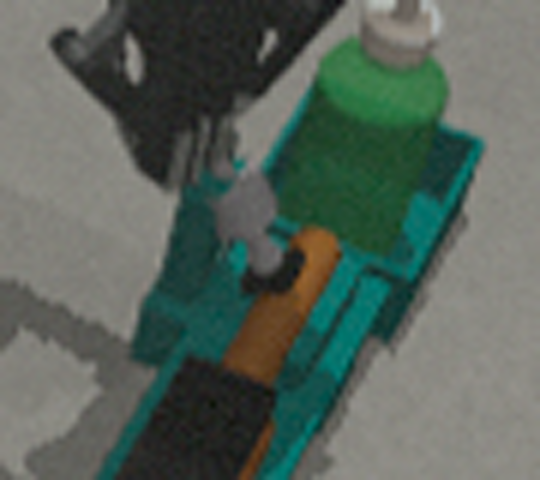

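View pics/t12.png

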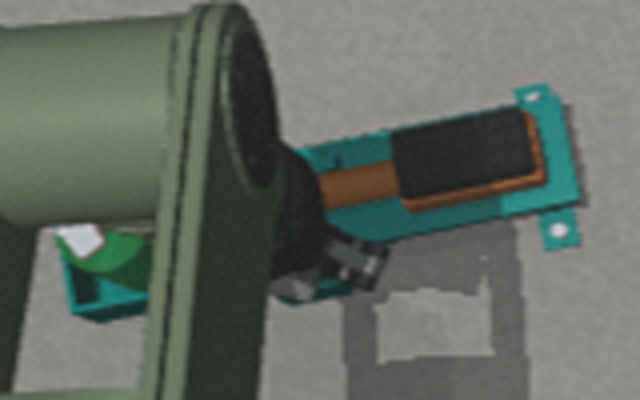

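Good, and the force is steady at ~6 N. I'll retreat to measure the bar angle and the pad.

Call:
send_rows(rows=[255,-10,0,0,0,255,-20,0,0,0,255,-20,-35,0,0,255,-20,-75,0,0,255,-20,-110,0,0,255,-40,-125,20,0,255,-60,-125,50,0,255,-60,-125,80,0])

```text
clock: 16.6
ee_pos: [0.5808, 0.02, 0.2529]
ee_rot: [0.141, -0.146, -0.692, 0.693]
ft_force: [-0.3, -1.0, 0.4]
opening: -0.0
```

Run:
```python
from push import *
tippose();p=toworld([-.190,-.210,.25]);go(*p,None)
```

```text
t 16.6 tcp caddy mm [ -52.9 -135.4  252.9] F caddy [-0.5 -0.9  0.4]
t 16.6 shift [ 71.1   2.4 139. ] spin 0 n 3.744477090007304 0.0
```

Call:
send_rows(rows=[255,15,0,30,0,255,35,0,65,0,255,55,0,105,0,255,71,0,139,0,255,71,0,139,0,255,71,0,139,0])

```text
clock: 17.1
ee_pos: [0.4557, -0.0784, 0.2504]
ee_rot: [0.145, -0.145, -0.692, 0.692]
ft_force: [0.0, 0.4, 0.4]
opening: -0.0001
```

Run:
```python
from push import *
s=cam("scene","pics/s13f.png");cv2.imwrite("pics/s13.png",cv2.convertScaleAbs(cv2.resize(s["frame"][140:200,345:405,::-1],None,fx=10,fy=10,interpolation=2),alpha=1.5))
d=cam("top","pics/t13f.png");cv2.imwrite("pics/t13.png",cv2.convertScaleAbs(cv2.resize(d["frame"][160:215,130:185,::-1],None,fx=10,fy=10,interpolation=2),alpha=1.5))
```

```text
(no output)
```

View pics/s13.png

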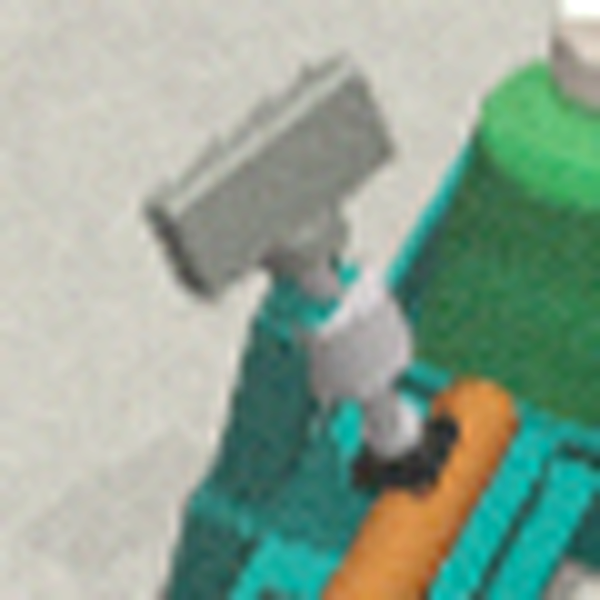

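View pics/t13.png

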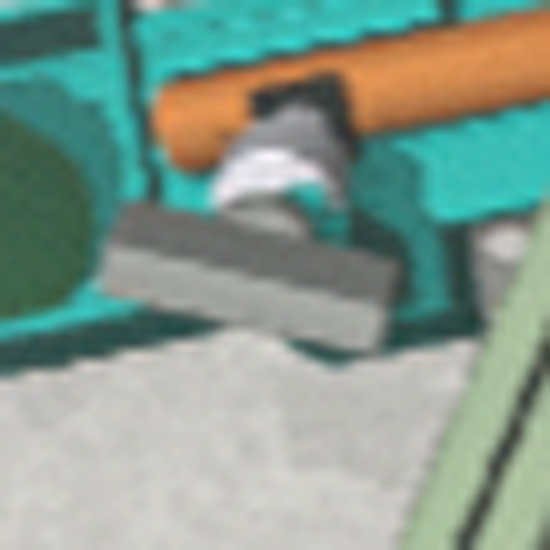

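Run:
```python
from push import *
t=cam("top");s=cam("scene")
T=lambda a:(a[0]/10+130-.5,a[1]/10+160-.5); Q=lambda a:(a[0]/10+345-.5,a[1]/10+140-.5)
A,e1=tri(t,T((384,326)),s,Q((158,205)));B,e2=tri(t,T((106,262)),s,Q((330,65)))
f,n=tocad(A)*1e3,tocad(B)*1e3;u=f-n;c=(f+n)/2
print(f,e1,n,e2,"len",np.linalg.norm(u),"centre",c,"u.S",u@S,"alpha",np.degrees(np.arctan2(u@E2,u@E1))%360)
print("s top",(c-np.array([0,0,52]))@S)
```

```text
[-78.86080547 -29.24335136 145.08812014] 0.0009011747709200872 [-56.55644708  24.90758614 159.33652849] 0.004980415321450769 len 60.27292572822783 centre [-67.70862627  -2.16788261 152.21232432] u.S 1.1332552729283183 alpha 206.02963425452998
s top 120.9386450963592
```

Bar at α≈206°, and the screw advance (7.4 mm) matches the turn (1.77 rad × 4.46 = 7.9 mm), so q≈2.0 and the pad is about to touch. It needs ~56° more. Joint 6 would run out of range, so I'm turning the gripper half around to push with its other face.

Call:
send_rows(rows=[255,0,0,0,-7,255,0,0,0,-14,255,0,0,0,-21,255,0,0,0,-28,255,0,0,0,-35,255,0,0,0,-42,255,0,0,0,-49,255,0,0,0,-56])

```text
clock: 17.97
ee_pos: [0.4578, -0.0757, 0.2502]
ee_rot: [0.201, -0.201, 0.678, -0.678]
ft_force: [0.6, -0.1, -0.1]
opening: 0.0001
```

Call:
send_rows(rows=[255,0,0,0,-7,255,0,0,0,-14,255,0,0,0,-21,255,0,0,0,-28,255,0,0,0,-35,255,0,0,0,-42,255,0,0,0,-49,255,0,0,0,-56])

```text
clock: 18.63
ee_pos: [0.4578, -0.0757, 0.2502]
ee_rot: [0.496, -0.496, 0.504, -0.504]
ft_force: [0.6, 0.6, 0.4]
opening: 0.0001
```

Call:
send_rows(rows=[255,0,0,0,-7,255,0,0,0,-14,255,0,0,0,-21,255,0,0,0,-28,255,0,0,0,-35,255,0,0,0,-42,255,0,0,0,-49,255,0,0,0,-56])

```text
clock: 19.3
ee_pos: [0.4578, -0.0757, 0.2502]
ee_rot: [0.675, -0.674, 0.212, -0.212]
ft_force: [0.1, 0.6, -0.1]
opening: -0.0002
```

```bash
sed -i 's/def rel(alist,\*\*k):/def rel(alist,flip=0,**k):/; s/sp=-((yaw+YAWC-txw+180)/sp=-((yaw+YAWC-txw+180*flip+180)/' push.py
python3 - <<'E'
from push import *
print(manip.state()["qpos"][5]); rel([205],flip=1,back=20,dz=100);rel([205],flip=1,back=12)
E
```

```text
-1.3122961846671335
t 19.3 tcp caddy mm [-192.  -205.9  250.2] F caddy [ 0.2  0.6 -0.1]
205 caddy [-31.2 -37.2 232.6] toolx 159.1 | x y z [ -9.3  17.6 232.8] spin -25.0
t 19.3 tcp caddy mm [-192.  -205.9  250.2] F caddy [ 0.2  0.6 -0.1]
205 caddy [-38.7 -34.3 132.6] toolx 159.1 | x y z [-16.6 117.7 229.5] spin -25.0
```

Call:
send_rows(rows=[255,0,0,30,-5,255,-2,0,65,-10,255,-4,0,100,-15,255,-6,5,140,-20,255,-9,10,175,-25,255,-9,15,210,-25,255,-9,18,233,-25,255,-9,18,233,-25])

```text
clock: 19.97
ee_pos: [0.5861, 0.1238, 0.2306]
ee_rot: [0.705, -0.704, 0.062, -0.061]
ft_force: [-0.6, -0.6, -1.5]
opening: 0.0001
```

Run:
```python
from push import *
rel([205],flip=1,back=12)
```

```text
t 19.97 tcp caddy mm [-27.9 -34.5 230.6] F caddy [-0.7 -0.5 -1.5]
205 caddy [-38.7 -34.3 132.6] toolx 159.1 | x y z [-10.1  98.   -3.8] spin -0.1
```

Call:
send_rows(rows=[255,-4,30,-2,0,255,-7,60,-3.8,0,255,-9,85,-3.8,0,255,-9,97,-3.8,0,255,-9,97,-3.8,0,255,-9,97,-3.8,0])

```text
clock: 20.47
ee_pos: [0.5751, 0.1167, 0.1352]
ee_rot: [-0.704, 0.704, -0.064, 0.064]
ft_force: [-0.3, -0.0, 0.1]
opening: -0.0002
```

Run:
```python
from push import *
rel(range(205,286,5),flip=1)
s=cam("scene");cv2.imwrite("pics/s14.png",cv2.resize(s["frame"][120:220,330:430,::-1],None,fx=5,fy=5,interpolation=2))
```

```text
t 20.47 tcp caddy mm [-40.  -39.4 135.2] F caddy [-0.3  0.   0.1]
205 caddy [-49.9 -30.  132.6] toolx 159.1 | x y z [-12.6   2.7   5.2] spin -0.5
210 caddy [-51.8 -30.9 131.1] toolx 154.7 | x y z [-14.1   4.2   3.6] spin 3.9
215 caddy [-54.1 -31.4 129.6] toolx 150.2 | x y z [-16.1   5.6   2.3] spin 8.5
220 caddy [-56.3 -31.8 128.1] toolx 145.5 | x y z [-17.9   7.1   1.1] spin 13.1
225 caddy [-58.8 -31.8 126.7] toolx 140.7 | x y z [-20.3   8.5   0.2] spin 18.0
230 caddy [-61.2 -31.7 125.4] toolx 135.7 | x y z [-22.5   9.9  -0.5] spin 22.9
235 caddy [-63.9 -31.  124.1] toolx 130.5 | x y z [-25.3  11.2  -0.8] spin 28.1
240 caddy [-66.5 -30.1 122.8] toolx 125.2 | x y z [-28.   12.4  -0.9] spin 33.5
245 caddy [-68.9 -29.  121.7] toolx 119.7 | x y z [-30.7  13.6  -0.8] spin 39.0
250 caddy [-71.5 -27.3 120.6] toolx 114.0 | x y z [-33.7  14.6  -0.1] spin 44.7
255 caddy [-73.8 -25.4 119.6] toolx 108.1 | x y z [-36.5  15.6   0.8] spin 50.5
260 caddy [-75.9 -23.2 118.7] toolx 102.2 | x y z [-39.3  16.6   2.1] spin 56.5
265 caddy [-77.8 -20.7 117.9] toolx 96.1 | x y z [-41.9  17.4   3.7] spin 62.5
270 caddy [-79.4 -18.  117.1] toolx 90.0 | x y z [-44.4  18.1   5.6] spin 68.6
275 caddy [-80.8 -16.5 116.5] toolx 83.9 | x y z [-46.3  18.7   6.5] spin 74.7
280 caddy [-82.2 -14.8 116. ] toolx 77.8 | x y z [-48.2  19.2   7.5] spin 80.8
285 caddy [-83.5 -13.  115.6] toolx 71.9 | x y z [-50.1  19.6   8.8] spin 86.8
```

View pics/s14.png

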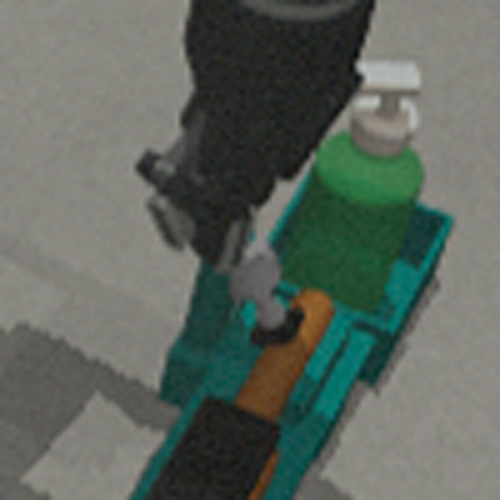

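Call:
send_rows(rows=[255,-12.6,2.7,4,0,255,-14.1,4.2,3.6,3.9,255,-16.1,5.6,2.3,8.5,255,-17.9,7.1,1.1,13.1,255,-20.3,8.5,0.2,18,255,-22.5,9.9,-0.5,22.9,255,-25.3,11.2,-0.8,28.1,255,-25.3,11.2,-0.8,28.1])

```text
clock: 21.18
ee_pos: [0.5558, 0.1192, 0.129]
ee_rot: [0.668, -0.666, 0.229, -0.239]
ft_force: [6.1, -2.1, 0.6]
opening: -0.0003
```

Run:
```python
from push import *
rel(range(235,286,5),flip=1)
```

```text
t 21.18 tcp caddy mm [-58.5 -33.2 129. ] F caddy [ 5.5 -3.2  0.6]
235 caddy [-63.9 -31.  124.1] toolx 130.5 | x y z [-5.2  4.8 -2.7] spin -0.2
240 caddy [-66.5 -30.1 122.8] toolx 125.2 | x y z [-7.6  6.  -4.1] spin 5.1
245 caddy [-68.9 -29.  121.7] toolx 119.7 | x y z [-10.1   7.1  -5.3] spin 10.7
250 caddy [-71.5 -27.3 120.6] toolx 114.0 | x y z [-13.    8.2  -6.1] spin 16.4
255 caddy [-73.8 -25.4 119.6] toolx 108.1 | x y z [-15.9   9.1  -6.6] spin 22.2
260 caddy [-75.9 -23.2 118.7] toolx 102.2 | x y z [-19.   10.   -6.8] spin 28.2
265 caddy [-77.8 -20.7 117.9] toolx 96.1 | x y z [-22.1  10.8  -6.7] spin 34.2
270 caddy [-79.4 -18.  117.1] toolx 90.0 | x y z [-25.2  11.5  -6.1] spin 40.3
275 caddy [-80.8 -16.5 116.5] toolx 83.9 | x y z [-27.3  12.1  -6.3] spin 46.4
280 caddy [-82.2 -14.8 116. ] toolx 77.8 | x y z [-29.5  12.6  -6.3] spin 52.5
285 caddy [-83.5 -13.  115.6] toolx 71.9 | x y z [-31.8  12.9  -6.1] spin 58.4
```

Call:
send_rows(rows=[255,-2,2.5,-1,3,255,-5,4.8,-2,5,255,-7.6,6,-3,10,255,-10,7,-4,14,255,-12,8,-4.5,16,255,-12,8,-4.5,16])

```text
clock: 21.68
ee_pos: [0.5449, 0.1225, 0.1211]
ee_rot: [0.63, -0.626, 0.318, -0.33]
ft_force: [8.7, -4.4, 0.3]
opening: -0.0002
```

Run:
```python
from push import *
rel([245,250,255,260,265,270,275,280],flip=1)
s=cam("scene");cv2.imwrite("pics/s15.png",cv2.resize(s["frame"][130:220,330:430,::-1],None,fx=6,fy=6,interpolation=2))
d=cam("top");cv2.imwrite("pics/t15.png",cv2.resize(d["frame"][150:220,90:200,::-1],None,fx=6,fy=6,interpolation=2))
```

```text
t 21.68 tcp caddy mm [-68.6 -27.9 121.1] F caddy [ 7.7 -5.9  0.3]
245 caddy [-68.9 -29.  121.7] toolx 119.7 | x y z [ 0.8 -0.5 -0.7] spin -5.2
250 caddy [-71.5 -27.3 120.6] toolx 114.0 | x y z [-1.8  0.5 -2.3] spin 0.5
255 caddy [-73.8 -25.4 119.6] toolx 108.1 | x y z [-4.4  1.4 -3.7] spin 6.3
260 caddy [-75.9 -23.2 118.7] toolx 102.2 | x y z [-7.3  2.3 -4.7] spin 12.3
265 caddy [-77.8 -20.7 117.9] toolx 96.1 | x y z [-10.4   3.1  -5.4] spin 18.3
270 caddy [-79.4 -18.  117.1] toolx 90.0 | x y z [-13.5   3.8  -5.7] spin 24.4
275 caddy [-80.8 -16.5 116.5] toolx 83.9 | x y z [-15.5   4.3  -6.4] spin 30.5
280 caddy [-82.2 -14.8 116. ] toolx 77.8 | x y z [-17.6   4.8  -7. ] spin 36.6
```

View pics/s15.png

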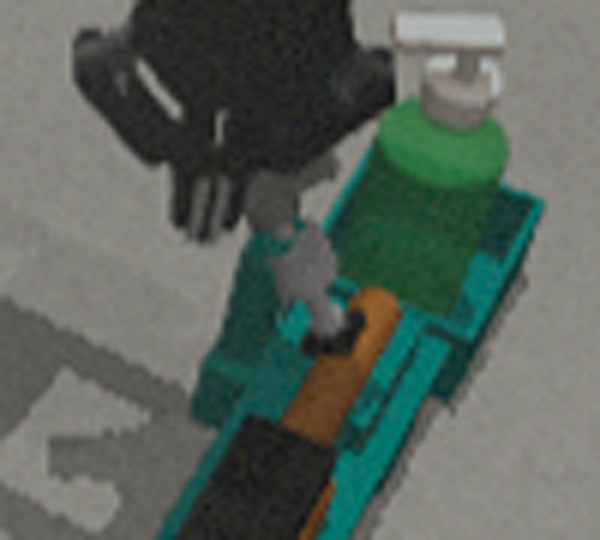

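View pics/t15.png

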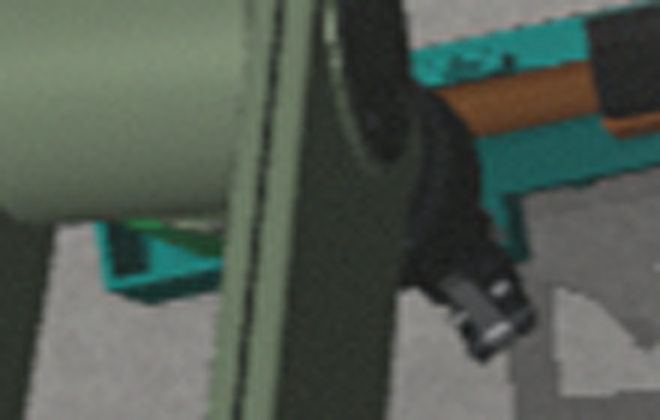

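Call:
send_rows(rows=[255,-2,0.7,-2,4,255,-4.4,1.4,-3.5,8,255,-7.3,2.3,-4.7,13,255,-10.4,3.1,-5.4,18,255,-12,3.6,-5.6,21,255,-12,3.6,-5.6,21])

```text
clock: 22.28
ee_pos: [0.5331, 0.1284, 0.1172]
ee_rot: [0.561, -0.556, 0.428, -0.439]
ft_force: [8.1, -7.0, -1.7]
opening: 0.0002
```

Run:
```python
from push import *
rel([255,260,265,270,275,280],flip=1)
s=cam("scene");cv2.imwrite("pics/s16.png",cv2.resize(s["frame"][130:220,330:430,::-1],None,fx=6,fy=6,interpolation=2))
```

```text
t 22.28 tcp caddy mm [-79.  -19.9 117.2] F caddy [ 6.6 -8.5 -1.7]
255 caddy [-73.8 -25.4 119.6] toolx 108.1 | x y z [ 5.8 -2.3  5. ] spin -14.7
260 caddy [-75.9 -23.2 118.7] toolx 102.2 | x y z [ 3.5 -1.5  3. ] spin -8.8
265 caddy [-77.8 -20.7 117.9] toolx 96.1 | x y z [ 0.9 -0.7  1.3] spin -2.7
270 caddy [-79.4 -18.  117.1] toolx 90.0 | x y z [-1.9 -0.  -0.2] spin 3.4
275 caddy [-80.8 -16.5 116.5] toolx 83.9 | x y z [-3.4  0.6 -1.5] spin 9.5
280 caddy [-82.2 -14.8 116. ] toolx 77.8 | x y z [-5.2  1.1 -2.8] spin 15.5
```

View pics/s16.png

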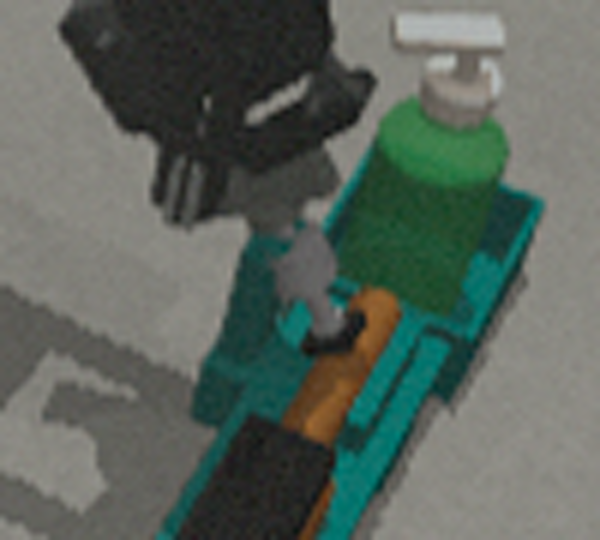

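Retreating to measure.

Call:
send_rows(rows=[255,8,0,0,0,255,18,0,0,0,255,22,-30,0,0,255,25,-70,0,0,255,30,-105,0,0,255,60,-130,-20,0,255,90,-130,-50,0,255,120,-130,-70,0])

```text
clock: 23.0
ee_pos: [0.4894, -0.0043, 0.2467]
ee_rot: [0.561, -0.558, 0.43, -0.435]
ft_force: [0.1, -0.4, -0.4]
opening: -0.0001
```

Call:
send_rows(rows=[255,30,0,-20,0,255,55,0,-40,0,255,70,0,-50,0,255,70,0,-50,0])

```text
clock: 23.33
ee_pos: [0.4568, -0.0868, 0.2439]
ee_rot: [-0.558, 0.558, -0.433, 0.435]
ft_force: [0.4, 1.1, 0.3]
opening: -0.0001
```

Run:
```python
from push import *
tippose()
s=cam("scene","pics/s17f.png");cv2.imwrite("pics/s17.png",cv2.convertScaleAbs(cv2.resize(s["frame"][140:200,345:405,::-1],None,fx=10,fy=10,interpolation=2),alpha=1.5))
d=cam("top","pics/t17f.png");cv2.imwrite("pics/t17.png",cv2.convertScaleAbs(cv2.resize(d["frame"][160:215,130:185,::-1],None,fx=10,fy=10,interpolation=2),alpha=1.5))
```

```text
t 23.33 tcp caddy mm [-195.  -216.6  243.9] F caddy [0.6 1.1 0.3]
```

View pics/s17.png

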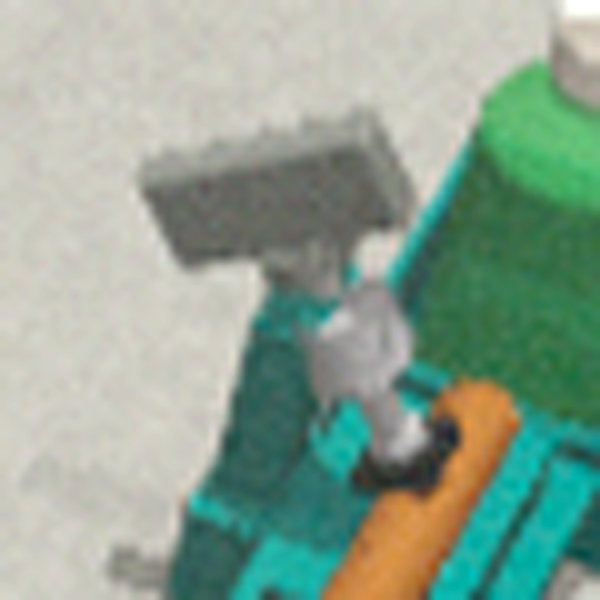

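View pics/t17.png

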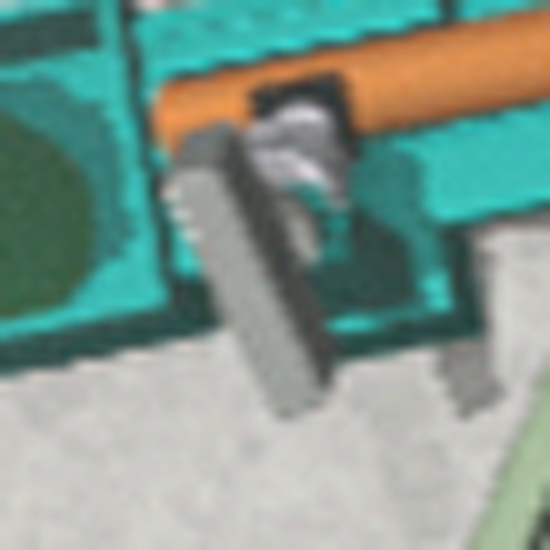

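Run:
```python
from push import *
t=cam("top");s=cam("scene")
T=lambda a:(a[0]/10+130-.5,a[1]/10+160-.5); Q=lambda a:(a[0]/10+345-.5,a[1]/10+140-.5)
A,e1=tri(t,T((300,407)),s,Q((150,168)));B,e2=tri(t,T((192,172)),s,Q((360,127)))
f,n=tocad(A)*1e3,tocad(B)*1e3;u=f-n;c=(f+n)/2
print(f,e1,n,e2,"len",np.linalg.norm(u),"centre",c,"u.S",u@S,"alpha",np.degrees(np.arctan2(u@E2,u@E1))%360)
print("s top",(c-np.array([0,0,52]))@S)
a=cv2.imread("pics/s13f.png");b=cv2.imread("pics/s17f.png")
# pad shift between views (dark region) by phase correlation on small patch, and brush
for nm,(r0,r1,c0,c1) in {"pad":(178,192,378,394),"brush":(180,240,340,400)}.items():
    p=cv2.cvtColor(a[r0:r1,c0:c1],6).astype(np.float32);q=cv2.cvtColor(b[r0:r1,c0:c1],6).astype(np.float32)
    print(nm,cv2.phaseCorrelate(p,q),abs(p-q).mean())
```

```text
[-90.12614779  -3.37441601 130.19176653] 0.0005038375917048641 [-41.12189506   1.43578357 164.9308536 ] 0.00340600495054167 len 60.26075817845392 centre [-65.62402142  -0.96931622 147.56131007] u.S -0.322871238832657 alpha 265.42207761616856
s top 115.93290124240765
pad ((0.11836186530487502, 0.7834045854347913), 1.0163558622201283) 5.933036
brush ((-0.047926267615650886, 0.2415923874896535), 0.8568071519003974) 3.8697221
```

Run:
```python
from meas import *
import h
d=cam("top","pics/t18f.png"); f=d["frame"].astype(float); w=cv2.GaussianBlur(f[:,:,0]-f[:,:,2],(3,3),.6)
m=((f[:,:,0]-f[:,:,2])>40).astype(np.uint8);m[:130]=0;m[215:]=0;m[:,:130]=0;m[:,250:]=0
c=max(cv2.findContours(m,0,1)[0],key=cv2.contourArea);print(cv2.boundingRect(c))
up=[];dn=[]
for u in range(168,186):
    e=edge(w[:,u],140,190,True,25)
    if e: up.append((u,e));dn.append((u,edge(w[:,u],int(e)+4,195,False,25)))
for p in(up,dn):
    c,v,r=fit(d,p,.052);v=v*np.sign(v[1]);print((h.tocad([*c,0])*1e3).round(1),"angle rel caddy deg",(np.degrees(np.arctan2(v[1],v[0]))-101.0).round(2),r)
print("tip",(h.tocad(onz(d,(145.5,170.5),.052))*1e3).round(1))
print("ft",manip.state()["ft_force"])
im=cv2.imread("pics/t18f.png");cv2.imwrite("pics/t18.png",cv2.resize(im[120:215,90:290],None,fx=4,fy=4))
a=cv2.imread("pics/t0.png") if 0 else cv2.imread("pics/top0.png")
for nm,(r0,r1,c0,c1) in {"bottle":(150,200,98,145),"cup":(105,145,315,360),"clip":(145,190,350,380)}.items():
    print(nm,cv2.phaseCorrelate(cv2.cvtColor(a[r0:r1,c0:c1],6).astype(np.float32),cv2.cvtColor(im[r0:r1,c0:c1],6).astype(np.float32)))
```

```text
(145, 160, 45, 15)
[ 11.9 -41.7   0. ] angle rel caddy deg -0.98 0.0002516330115618645
[-10.1 -37.8   0. ] angle rel caddy deg -0.03 0.00012551355151104032
tip [ 6.3 38.5 52. ]
ft [ 0.43777313 -0.19472194 -0.554662  ]
bottle ((0.014556048565953716, -0.03404429796842123), 1.0094077066580454)
cup ((0.46342828714492157, -0.037581114550196304), 0.9500688595241971)
clip ((-0.18125505117125762, 0.58535004208888), 0.9450562713764332)
```

View pics/t18.png

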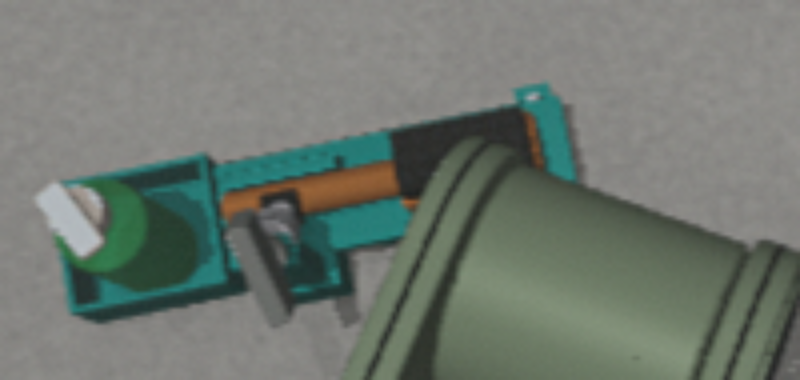

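Handle axis is at x≈+1 mm against the stop, aligned within 1°, and its tip is at y≈38 mm (target 40). Turn and screw height both give q≈3.1, so roughly 16–22 N. Bystanders haven't moved and the gripper is clear, so I'm handing in.

```bash
python3 -c "
from plant import close_job
print(close_job())"
```

```text
the job is handed in; nothing more can be done
None
```

The wooden brush is fixed in the caddy's clamp and the job is handed in at about 23.5 s. I had no direct reading of the pad force; I estimate 16–22 N against the 5–35 N allowed.

**What I did:** I gripped the brush by its head, set it on the bed short of the clamp and slid the handle under the open pad. I touched it to the stop, backed off about 1.5 mm and let go. The tool only moves straight down and the screw leans 35°, so I didn't grip the T-handle. Instead I pushed the end of its bar around with the shut fingers, about 160° clockwise in two passes, then backed away.

**Last checks:**
- **Brush position:** the handle axis is about 1 mm from its nominal line, within 1° of the caddy's line, and the brush is about 1.5 mm short of the seat along the bed. It lies bristles up.
- **Clamp force:** the bar's turn gives a joint angle of about 3.05 rad and the screw's advance gives about 3.16 rad. With touch expected at 2.24 rad, that is a bit over an eighth of a turn past touch.
- **Bystanders:** the pump bottle, cup and clipper show no shift beyond about half a pixel, and the gripper was clear of everything.

**Weaker points:** the last fix on one end of the bar was about 3 mm off between the two camera views, so the bar angle is only good to several degrees. The pad may have been just touching when I paused midway; the pictures don't settle it. I checked the step-one position by camera, not by any force reading on the pad.

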